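# Test the tool case's lid hinge and hang the tools on the peg board

### The job

The friction hinge of the cobbler's blue tool case has just been tightened: lift the lid to a slant of about 60 degrees and let go of it for a couple of seconds to test that it holds there by itself, then swing it right back to its upright stop. Hang every tool that lies in the case by its eye on the sloping board, one tool to a peg, and then shut the case fully, lowering the lid with care rather than letting it slam. Leave the glue jar and the iron last where they stand, and if a tool is knocked or slips, pick it up again.

Things in the scene. Friction and masses are not known exactly. Their poses are not given: they have to be found in the camera images.
- case: blue tool case lying flat, fixed to the bench, 230 (x) x 360 (y) x 60 mm high without its lid. Origin: centre of its underside; x points away from the robot (towards the hinge), z up. Its black tool deck is 52 mm above the bench, inside a rim 8 mm higher and 6 mm thick. Three or four tools lie side by side on it. Its front catches are undone.
- lid (a joint): angle of the case's lid: 0 shut, 1.55 rad upright against its stop; grows as the front edge is lifted. The friction hinge is stiff and damped (0.55 N m): with the lid's weight of 0.4 to 0.6 kg some 7 N up at the handle, a few N to close. Let go above 0.8 rad it stays; let go low down, a heavy lid may sink slowly.
- lid_hinge (a point): middle of the hinge line at the case's far edge, 115 mm along +x from the case's middle, 60 mm above the bench; the line is parallel to the case's y. Axes of the lid: those of the case when shut; they turn with it, x from its front edge to the hinge. The lid is a shell 230 x 360 mm, x -230 to 0, z 0 to 36 mm, walls 5 mm.
- lid_handle (a point): middle of the lid's steel bow handle: round bar 10 mm thick, 100 mm long, parallel to the hinge, 38 mm off the lid's upper face, 30 mm from the front edge; at (-200, 0, 74) mm from lid_hinge in the lid's axes. It can be pinched from above at any lid angle, the bar turning between the pads.
- panel: plywood peg board, 250 mm up the slope x 300 mm wide, on a stand, fixed, leaning away from the robot at 45 degrees to the bench. Origin: middle of its lower edge, on the front face, 40 mm above the bench. x up the slope, y across, z out of the face (up and towards the robot). A ledge 26 mm high runs along its foot.
- peg0 (a point): root of peg 0 on the board's face, at x = 190 mm, y = -108 mm in the board's axes (same axes). The peg is a steel pin 8 mm thick that stands out along z for 50 mm and ends in an 11 mm ball. Free at the start.
- peg1 (a point): root of peg 1 on the board's face, at x = 190 mm, y = -36 mm in the board's axes (same axes). The peg is a steel pin 8 mm thick that stands out along z for 50 mm and ends in an 11 mm ball. Free at the start.
- peg2 (a point): root of peg 2 on the board's face, at x = 190 mm, y = 36 mm in the board's axes (same axes). The peg is a steel pin 8 mm thick that stands out along z for 50 mm and ends in an 11 mm ball. Free at the start.
- peg3 (a point): root of peg 3 on the board's face, at x = 190 mm, y = 108 mm in the board's axes (same axes). The peg is a steel pin 8 mm thick that stands out along z for 50 mm and ends in an 11 mm ball. Free at the start.
- brush: Shoe dauber brush with a pale wooden handle. Handle 85 x 24 x 22 mm along x, a block with black bristles 55 x 36 x 24 mm to x = -105 mm or so; at +x a flat steel eye, 36 mm wide, hole 22 mm, wire 6 mm. Origin under the handle's middle, z up; balances at x -30 to 0. May be absent. Starts flat on the deck, eye towards the hinge, within 0.12 rad of the case's x, 45 mm or more apart.
- brush_eye (a point): centre of the hole of the brush's eye, 64 mm along +x from the tool's origin and 11 mm above its underside; same axes as the tool. The hole's axis is z.
- rasp: Sole rasp with a green handle. Handle 85 x 24 x 22 mm along x, a dark steel blade 62 x 22 x 8 mm to x = -105 mm or so; at +x a flat steel eye, 36 mm wide, hole 22 mm, wire 6 mm. Origin under the handle's middle, z up; balances at x -30 to 0. May be absent. Starts flat on the deck, eye towards the hinge, within 0.12 rad of the case's x, 45 mm or more apart.
- rasp_eye (a point): centre of the hole of the rasp's eye, 64 mm along +x from the tool's origin and 11 mm above its underside; same axes as the tool. The hole's axis is z.
- scraper: Sole scraper with a red handle. Handle 85 x 24 x 22 mm along x, a steel shank and a blade 40 mm wide and 4 mm thick to x = -105 mm or so; at +x a flat steel eye, 36 mm wide, hole 22 mm, wire 6 mm. Origin under the handle's middle, z up; balances at x -30 to 0. May be absent. Starts flat on the deck, eye towards the hinge, within 0.12 rad of the case's x, 45 mm or more apart.
- scraper_eye (a point): centre of the hole of the scraper's eye, 64 mm along +x from the tool's origin and 11 mm above its underside; same axes as the tool. The hole's axis is z.
- burnisher: Edge burnisher with a yellow handle. Handle 85 x 24 x 22 mm along x, a steel shank and a dark wooden nose 20 mm thick to x = -105 mm or so; at +x a flat steel eye, 36 mm wide, hole 22 mm, wire 6 mm. Origin under the handle's middle, z up; balances at x -30 to 0. May be absent. Starts flat on the deck, eye towards the hinge, within 0.12 rad of the case's x, 45 mm or more apart.
- burnisher_eye (a point): centre of the hole of the burnisher's eye, 64 mm along +x from the tool's origin and 11 mm above its underside; same axes as the tool. The hole's axis is z.
- gluejar: bystander: closed red glue jar, 48 mm thick and 70 mm high, standing on the bench beyond the case and the board; origin at the centre of its base.
- last: bystander: dark iron shoe last on its foot, 200 x 90 mm and 134 mm high, 2.6 kg, standing beyond the work; origin at the centre of its base.

How it is judged (in metres and radians):
On the way, in this order (a step that is already met when the one before it is completed fails the run):
1. the lid, let go at a slant of 46 to 74 degrees, holds there by itself for 1 s (value of joint lid between 0.8 and 1.3 rad and contact force between lid and the arm below 0.3 N and contact force between lid and the fingers below 0.3 N and velocity of joint lid between -0.05 and 0.05 rad/s), for 1 s.
2. the lid is swung back to its upright stop (over 83 degrees) (value of joint lid above 1.45 rad), for 0.2 s.
3. every tool present hangs by its eye on a peg of its own, let go (((x of brush_eye in the frame of peg0 between -0.014 and 0.014 m and y of brush_eye in the frame of peg0 between -0.014 and 0.014 m and z of brush_eye in the frame of peg0 between -0.002 and 0.044 m) or (x of brush_eye in the frame of peg1 between -0.014 and 0.014 m and y of brush_eye in the frame of peg1 between -0.014 and 0.014 m and z of brush_eye in the frame of peg1 between -0.002 and 0.044 m) or (x of brush_eye in the frame of peg2 between -0.014 and 0.014 m and y of brush_eye in the frame of peg2 between -0.014 and 0.014 m and z of brush_eye in the frame of peg2 between -0.002 and 0.044 m) or (x of brush_eye in the frame of peg3 between -0.014 and 0.014 m and y of brush_eye in the frame of peg3 between -0.014 and 0.014 m and z of brush_eye in the frame of peg3 between -0.002 and 0.044 m)) and ((x of rasp_eye in the frame of peg0 between -0.014 and 0.014 m and y of rasp_eye in the frame of peg0 between -0.014 and 0.014 m and z of rasp_eye in the frame of peg0 between -0.002 and 0.044 m) or (x of rasp_eye in the frame of peg1 between -0.014 and 0.014 m and y of rasp_eye in the frame of peg1 between -0.014 and 0.014 m and z of rasp_eye in the frame of peg1 between -0.002 and 0.044 m) or (x of rasp_eye in the frame of peg2 between -0.014 and 0.014 m and y of rasp_eye in the frame of peg2 between -0.014 and 0.014 m and z of rasp_eye in the frame of peg2 between -0.002 and 0.044 m) or (x of rasp_eye in the frame of peg3 between -0.014 and 0.014 m and y of rasp_eye in the frame of peg3 between -0.014 and 0.014 m and z of rasp_eye in the frame of peg3 between -0.002 and 0.044 m)) and ((x of scraper_eye in the frame of peg0 between -0.014 and 0.014 m and y of scraper_eye in the frame of peg0 between -0.014 and 0.014 m and z of scraper_eye in the frame of peg0 between -0.002 and 0.044 m) or (x of scraper_eye in the frame of peg1 between -0.014 and 0.014 m and y of scraper_eye in the frame of peg1 between -0.014 and 0.014 m and z of scraper_eye in the frame of peg1 between -0.002 and 0.044 m) or (x of scraper_eye in the frame of peg2 between -0.014 and 0.014 m and y of scraper_eye in the frame of peg2 between -0.014 and 0.014 m and z of scraper_eye in the frame of peg2 between -0.002 and 0.044 m) or (x of scraper_eye in the frame of peg3 between -0.014 and 0.014 m and y of scraper_eye in the frame of peg3 between -0.014 and 0.014 m and z of scraper_eye in the frame of peg3 between -0.002 and 0.044 m)) and ((x of burnisher_eye in the frame of peg0 between -0.014 and 0.014 m and y of burnisher_eye in the frame of peg0 between -0.014 and 0.014 m and z of burnisher_eye in the frame of peg0 between -0.002 and 0.044 m) or (x of burnisher_eye in the frame of peg1 between -0.014 and 0.014 m and y of burnisher_eye in the frame of peg1 between -0.014 and 0.014 m and z of burnisher_eye in the frame of peg1 between -0.002 and 0.044 m) or (x of burnisher_eye in the frame of peg2 between -0.014 and 0.014 m and y of burnisher_eye in the frame of peg2 between -0.014 and 0.014 m and z of burnisher_eye in the frame of peg2 between -0.002 and 0.044 m) or (x of burnisher_eye in the frame of peg3 between -0.014 and 0.014 m and y of burnisher_eye in the frame of peg3 between -0.014 and 0.014 m and z of burnisher_eye in the frame of peg3 between -0.002 and 0.044 m)) and linear speed of each of brush, rasp, scraper, burnisher below 0.03 m/s and contact force between each of brush, rasp, scraper, burnisher and the fingers below 0.3 N and distance between brush_eye and rasp_eye above 0.04 m and distance between each of brush_eye, rasp_eye and scraper_eye above 0.04 m and distance between each of brush_eye, rasp_eye, scraper_eye and burnisher_eye above 0.04 m), for 0.5 s.
At the end, for the whole second after the job is handed in: every tool present hangs at rest with the centre of its eye within 14 mm of a peg's axis each way and not beyond the peg's tip, no two on one peg, untouched; the lid is shut to within 0.03 rad and let go (all of step 3 and contact force between lid and the arm below 0.3 N and contact force between lid and the fingers below 0.3 N and velocity of joint lid between -0.05 and 0.05 rad/s and value of joint lid below 0.03 rad).
It fails at once if the lid slams (turns shut faster than 2 rad/s) (velocity of joint lid below -2 rad/s).
It fails at once if the glue jar or the last is moved over 30 mm (distance of any of gluejar, last from where it was at the start of the episode above 0.03 m).
Of brush, rasp, scraper, burnisher only 3 to 4 are there at a start; the rules pass over those that are not, and their reading is None.
At some moment in a run one of brush, rasp, scraper, burnisher may be knocked a few centimetres aside while the robot is not near it.
Once in a run the grip may slacken for a moment while it holds something.
It also fails if it takes over 210 s, if anything falls off the work surface, if the arm or the gripper's body presses on something with over 40 N, if the wrist force passes 120 N, or if a joint passes its speed limit or range.

### The arm

A 6-joint arm with a two-finger parallel gripper is mounted at the origin on the work surface. World frame = base frame: x ahead of the robot, y to its left, z up, the work surface at z = 0. Lengths are in mm, angles in rad, forces in N, time in s.
With the tool pointing down it reaches from about 275 to 1000 mm from the base axis. Payload 8.4 kg.
Tool frame: the origin (TCP) lies where the fingers leave the gripper's body, on its centre line; the fingertips stand 73 mm ahead of it and the grasp point (between the pads) lies 54 mm ahead of it (grip_point_offset is the distance from the TCP to the grasp point, in mm); z points along the fingers, y is the direction in which the jaws open and shut (so a half turn about z gives the same grasp; the last joint's range is limited). The gripper opens to 85 mm and grips with 20 to 120 N. Pads are 22 mm wide; open, the fingers measure 114 mm over their backs; the gripper's body (76 mm by 85 mm) begins 54 mm behind the grasp point. The pads swing forward as they close: fully open they stand 13 mm farther back than shut.
Start: joints at [1.125, 0.353, 1.633, -0, 1.155, -0.002], TCP at [268.358, 564.458, 303.881] pointing down, gripper open.
Joint ranges: [-2.63, 2.63], [-0.92, 2.1], [0.06, 2.66], [-1.3, 4.44], [0, 2.69], [-3.02, 3.02]. Speed limits (rad/s): [2.22, 2.22, 2.79, 3.14, 3.14, 3.14].

### API

Orientations are given as [roll, pitch, yaw] about the fixed x, y, z axes, in that order (R = Rz(yaw) Ry(pitch) Rx(roll)).
In Python, from rig import sense, grab_frame, sign_off, grip_point_offset gives the robot as it stands. The module is installed in compiled form; this text tells all that it offers.
- The arm moves only by the tool drive_tool, never from a script. Its argument "targets" is one flat list of numbers, 7 for each row, row after row: the shift along the tool's x, y, z in m, then the turn, a rotation vector about the tool's x, y, z in rad, then the opening, from 0 (shut) to 1 (fully open). In form: [tx, ty, tz, wx, wy, wz, grip, tx, ty, tz, wx, wy, wz, grip, ...]. A call has 1 to 12 rows; each row is the pose to reach, as a shift and turn from the pose commanded when the call began, along the tool's axes at that moment; what a row does not reach only later rows make up. A row lasts 1/12 s, in which the tool goes at most 41.7 mm and 7.16 degrees, less where a joint would pass 70% of its speed; a pose out of reach is approached as far as the arm can. A call with a gripper value outside its range is refused whole. The fingers move at their own pace and stop on an object; "force" is the grip in N (left out, the last holds). Time passes only in rows, so rows that repeat a pose let the fingers close. It gives the time, the measured TCP pose, the force and the opening at its end, in the units of the state.
- sense(): the state, without advancing time (a new reading comes with each control period).
- grab_frame(name): name is "side" or "top"; returns a dict with "color" (420x560x3 uint8, blue, green, red), "vertical_fov" (degrees; the focal length in pixels is half the picture's height over the tangent of half this angle, whatever the lens; pixels are square), "cx", "cy" (the principal point, pixels), "world_from_camera" (4x4, takes a point from camera to world coordinates). Camera axes: x right, y down, z forward; pixel columns grow to the right and rows downward; lengths in mm; the calibration is good to about 2 mm. A picture is of the moment at which its call begins. There is no depth.
- sign_off(): hands the job in, once; it reports no verdict.
The state is a dict: "clock": time; "qpos": joint angles; "qvel": joint speeds; "joint_efforts": joint torques, N m; "eef_pos": TCP position; "tcp_rot": TCP orientation; "contact_force": force on the tool from outside, world axes, zero at the start; "wrist_torque": the same for the moment, N m; "opening": opening from 0.0 (shut) to 1.0 (fully open).
Only numpy, scipy, OpenCV 4.12 (cv2) and the standard library are available. Lean on these libraries where they do the work, as an engineer would, in place of code of your own. Each camera call takes 0.05 s, during which the arm holds its last target. There are 200 camera calls.

## Working session

There is one attempt and no reset: what is moved stays moved. The work goes in short steps, Python scripts to look and compute and a tool call to move; the robot and the scene stay as the last step left them, time stands still between calls to the robot, and variables do not carry over. Pictures are saved under pics/ and viewed, about 12 in all and at most 16, crops included, and the job is handed in when it is done.

Besides the shell and the picture viewer there is one more tool, called by a JSON object that holds its "api" and its "payload". drive_tool: Moves the arm, as the interface text tells. Its arguments: {"type":"object","properties":{"targets":{"type":"array"},"force":{"type":"number"}},"required":["targets"]}

```bash
mkdir -p pics; cat > h.py <<'E'
import numpy as np, cv2
from rig import sense, grab_frame, sign_off, grip_point_offset
from scipy.spatial.transform import Rotation as R
def shot(n,f=None):
    d=grab_frame(n)
    if f: cv2.imwrite('pics/'+f,d['color'])
    return d
def foc(d): return d['color'].shape[0]/2/np.tan(np.radians(d['vertical_fov'])/2)
def ray(d,u,v):
    f=foc(d);T=np.array(d['world_from_camera'])
    r=T[:3,:3]@np.array([(u-d['cx'])/f,(v-d['cy'])/f,1]);return T[:3,3],r/np.linalg.norm(r)
def onz(d,u,v,z):
    o,r=ray(d,u,v);return o+r*(z-o[2])/r[2]
def two(d1,p1,d2,p2):
    o1,r1=ray(d1,*p1);o2,r2=ray(d2,*p2)
    s=np.linalg.lstsq(np.c_[r1,-r2],o2-o1,rcond=None)[0]
    a=o1+s[0]*r1;b=o2+s[1]*r2;return (a+b)/2,np.linalg.norm(a-b)
def proj(d,P):
    T=np.array(d['world_from_camera']);p=T[:3,:3].T@(np.asarray(P,float)-T[:3,3]);f=foc(d)
    return p[0]/p[2]*f+d['cx'],p[1]/p[2]*f+d['cy']
E
python3 - <<'E'
from h import *
for n in('top','side'):
    d=shot(n,n+'0.png');print(n,d['vertical_fov'],d['cx'],d['cy'],np.round(d['world_from_camera'],3).tolist())
print(sense(),grip_point_offset)
E
```

```text
top 47.10456063925875 277.63195203770266 207.8059394081878 [[0.022, -0.974, 0.226, 338.83], [-1.0, -0.023, -0.001, 13.038], [0.006, -0.226, -0.974, 1240.379], [0.0, 0.0, 0.0, 1.0]]
side 51.34574035204438 277.8953490791295 203.18600374047517 [[0.747, -0.404, 0.528, -26.937], [-0.664, -0.473, 0.579, -682.061], [0.016, -0.783, -0.622, 825.165], [0.0, 0.0, 0.0, 1.0]]
{'clock': 0.1, 'qpos': array([ 1.12458258e+00,  3.53629514e-01,  1.63404612e+00, -1.44435286e-06,
        1.15522678e+00, -2.37755855e-03]), 'qvel': array([ 0.00043998, -0.00207003, -0.00215324, -0.00014742, -0.00146675,
        0.00099584]), 'joint_efforts': array([ 6.40458302e-05, -6.06362128e+01, -3.42812455e+01, -3.81873963e-05,
        4.04014849e-03,  3.69688041e-05]), 'eef_pos': array([268.22183958, 564.14660825, 303.21092259]), 'tcp_rot': array([-3.14028289e+00, -1.79338821e-06,  2.69775705e+00]), 'contact_force': array([ 0.04315737, -0.36916971, -0.18246152]), 'wrist_torque': array([ 0.02175783,  0.02095171, -0.02600971]), 'opening': 0.9990139890176084} 53.900000000000006
```

View pics/top0.png

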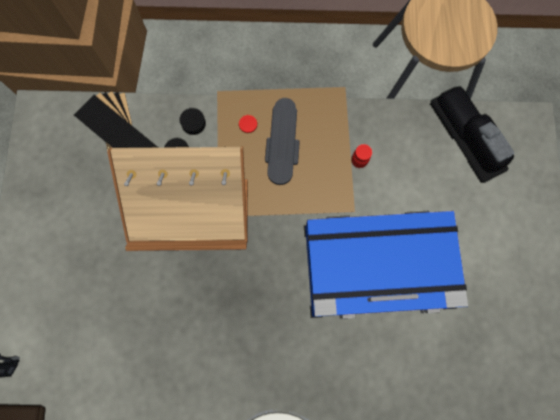

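View pics/side0.png

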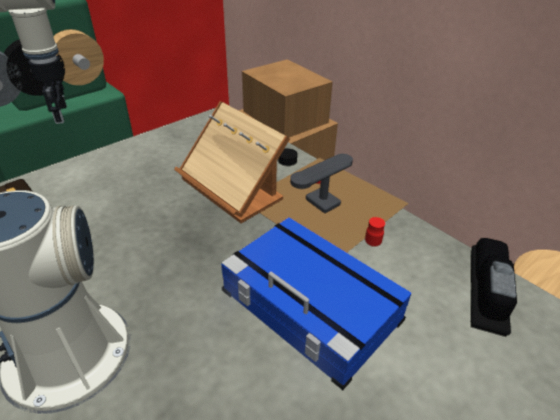

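```bash
python3 - <<'E'
import cv2,numpy as np
t=cv2.imread('pics/top0.png');s=cv2.imread('pics/side0.png')
def c(i,x,y,w=160,h=120): return cv2.resize(i[y:y+h,x:x+w],(400,300),interpolation=cv2.INTER_CUBIC)
# scale 2.5
o=np.vstack([np.hstack([c(t,310,205),c(t,100,138)]),np.hstack([cv2.resize(s[210:360,215:415],(400,300),interpolation=cv2.INTER_CUBIC),c(s,160,98)])])
cv2.imwrite('pics/m1.png',o)
E
```

```text
(no output)
```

View pics/m1.png

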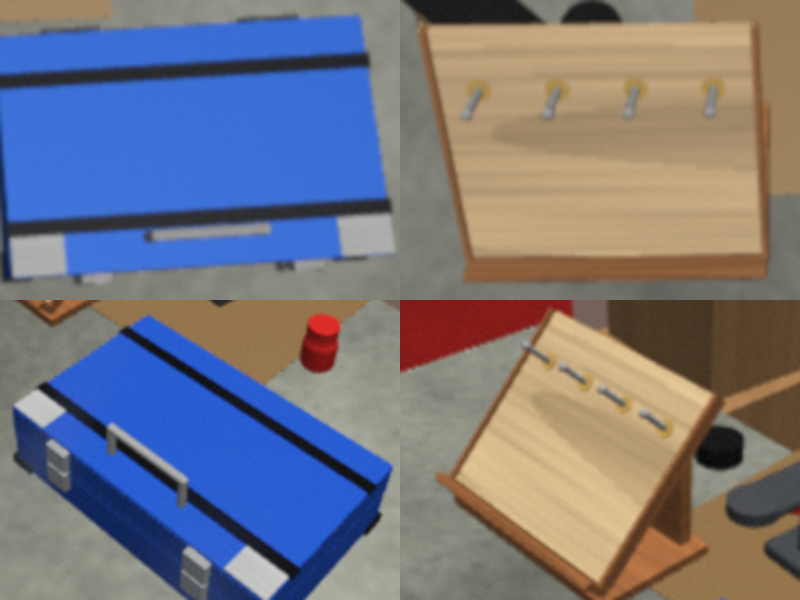

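```bash
python3 - <<'E'
from h import *
t=grab_frame('top');s=grab_frame('side')
for n,a,b in [('hL',(368.8,299.4),(270,274)),('hR',(418,296.6),(308,301.5)),('backR',(454,211),(410.5,293.5)),('backL',(308,221),(289,218)),('frontL',(314,316.2),(222.5,262.5)),
 ('t3',(126.4,184),(210,116.4)),('t2',(158.8,183.6),(224.8,125.2)),('t1',(191.6,183.6),(239.6,134.4)),('t0',(223.6,183.2),(256,143.2)),
 ('r3',(132,173.2),(219.2,122.8)),('r2',(162.8,173.2),(234.4,130)),('r1',(194,173.2),(250,139.2)),('r0',(225.2,172.8),(265.2,150)),
 # board corners: topL, topR, lowL,lowR(front face at ledge)
 ('btl',(108,148),(221,103)),('btr',(242,148),(287,139))]:
    p,e=two(t,a,s,b);print(n,p.round(1),round(e,1))
for p in [(454,211),(308,221),(314,316.2),(468,305)]: print(onz(t,*p,96).round(1))
E
```

```text
hL [ 390.2 -201.5  126. ] 3.6
hR [ 397.3 -311.2  132.3] 0.4
backR [ 606.9 -419.5   91.1] 2.9
backL [575.6 -63.5  91.2] 2.1
frontL [350.8 -79.7  91.7] 4.4
t3 [627.3 351.  201.1] 0.6
t2 [630.3 279.1 199.8] 0.5
t1 [630.7 206.2 200.7] 2.1
t0 [632.4 134.4 203.6] 2.2
r3 [661.6 352.1 167.5] 2.6
r2 [663.5 278.8 172.1] 1.1
r1 [665.8 206.7 171.2] 1.8
r0 [667.7 136.3 167. ] 2.9
btl [708.3 401.5 202.4] 4.9
btr [716.   97.2 202.6] 4.3
[ 606.9 -418.8   96. ]
[573.7 -62.6  96. ]
[348.9 -78.2  96. ]
[ 382.3 -437.8   96. ]
```

```bash
cat >> h.py <<'E'
G=53.9
HINGE=np.array([590.3,-240.7,60]);CY=0.087
def pose(): s=sense(); return np.array(s['eef_pos']),R.from_euler('xyz',s['tcp_rot'])
def tcp(g,rpy): r=R.from_euler('xyz',rpy); return np.asarray(g,float)-r.apply([0,0,G]),r
def rel(a,b):
    """shift (m) & rotvec of pose b in the tool axes of pose a"""
    return np.r_[a[1].inv().apply(b[0]-a[0])/1000,(a[1].inv()*b[1]).as_rotvec()]
def show(a,b,l=''): print(l,np.round(rel(a,b),4).tolist())
def handle(th):
    a=th+np.arctan2(74,200);r=np.hypot(74,200)
    return HINGE+np.array([-r*np.cos(a)*np.cos(CY),-r*np.cos(a)*np.sin(CY),r*np.sin(a)])
def st():
    s=sense();print(round(s['clock'],1),'tcp',s['eef_pos'].round(1),s['tcp_rot'].round(3),'grasp',(pose()[0]+pose()[1].apply([0,0,G])).round(1),'F',s['contact_force'].round(1),'q',s['qpos'].round(2),'op',round(s['opening'],3))
E
python3 - <<'E'
from h import *
H=[np.pi,0,CY+np.pi/2]
a=pose();b=tcp(handle(0)+[0,0,70],H);show(a,b,'above');c=tcp(handle(0),H);show(b,c,'down')
for th in np.arange(0.0,1.56,.1): show(c,tcp(handle(th),H),round(th,2))
E
```

```text
above [-0.464, -0.6899, 0.0461, -0.0008, 0.0004, 1.04]
down [-0.0, -0.0, 0.07, 0.0, 0.0, 0.0]
0.0 [0.0, 0.0, 0.0, 0.0, 0.0, 0.0]
0.1 [0.0, 0.0084, -0.0196, 0.0, 0.0, 0.0]
0.2 [0.0, 0.0187, -0.0383, 0.0, 0.0, 0.0]
0.3 [0.0, 0.0308, -0.0558, 0.0, 0.0, 0.0]
0.4 [0.0, 0.0446, -0.072, 0.0, 0.0, 0.0]
0.5 [0.0, 0.06, -0.0868, 0.0, 0.0, 0.0]
0.6 [0.0, 0.0767, -0.1, 0.0, 0.0, 0.0]
0.7 [0.0, 0.0947, -0.1114, 0.0, 0.0, 0.0]
0.8 [0.0, 0.1137, -0.121, 0.0, 0.0, 0.0]
0.9 [0.0, 0.1336, -0.1287, 0.0, 0.0, 0.0]
1.0 [0.0, 0.1542, -0.1343, 0.0, 0.0, 0.0]
1.1 [0.0, 0.1752, -0.1378, 0.0, 0.0, 0.0]
1.2 [0.0, 0.1965, -0.1392, 0.0, 0.0, 0.0]
1.3 [0.0, 0.2178, -0.1385, 0.0, 0.0, 0.0]
1.4 [0.0, 0.2389, -0.1357, 0.0, 0.0, 0.0]
1.5 [0.0, 0.2597, -0.1307, 0.0, 0.0, 0.0]
```

{"api": "drive_tool", "payload": {"targets": [-0.232,-0.345,0.0,0,0,0.52,0.5,-0.232,-0.345,0.0,0,0,0.52,0.5,-0.232,-0.345,0.0,0,0,0.52,0.5,-0.232,-0.345,0.0,0,0,0.52,0.5,-0.232,-0.345,0.0,0,0,0.52,0.5,-0.232,-0.345,0.0,0,0,0.52,0.5,-0.232,-0.345,0.0,0,0,0.52,0.5,-0.232,-0.345,0.0,0,0,0.52,0.5,-0.232,-0.345,0.0,0,0,0.52,0.5,-0.232,-0.345,0.0,0,0,0.52,0.5,-0.232,-0.345,0.0,0,0,0.52,0.5,-0.232,-0.345,0.0,0,0,0.52,0.5], "force": 60}}

```text
clock: 1.2
eef_pos: [330.0, 151.4, 304.1]
tcp_rot: [3.141, 0.0, 2.173]
contact_force: [0.5, 1.2, 0.2]
opening: 0.501
```

```bash
python3 - <<'E'
from h import *
st();H=[np.pi,0,CY+np.pi/2]
show(pose(),tcp(handle(0)+[0,0,70],H))
E
```

```text
1.2 tcp [330.  151.4 304.1] [3.141 0.    2.173] grasp [330.1 151.4 250.2] F [0.5 1.2 0.2] q [ 0.43 -0.08  2.14 -0.    1.08 -0.18] op 0.501
 [-0.3721, -0.1815, 0.0461, 0.0006, -0.0, 0.5148]
```

{"api": "drive_tool", "payload": {"targets": [-0.372,-0.182,0.046,0,0,0.515,0.5,-0.372,-0.182,0.046,0,0,0.515,0.5,-0.372,-0.182,0.046,0,0,0.515,0.5,-0.372,-0.182,0.046,0,0,0.515,0.5,-0.372,-0.182,0.046,0,0,0.515,0.5,-0.372,-0.182,0.046,0,0,0.515,0.5,-0.372,-0.182,0.046,0,0,0.515,0.5,-0.372,-0.182,0.046,0,0,0.515,0.5,-0.372,-0.182,0.046,0,0,0.515,0.5,-0.372,-0.182,0.046,0,0,0.515,0.5,-0.372,-0.182,0.046,0,0,0.515,0.5,-0.372,-0.182,0.046,0,0,0.515,0.5]}}

```text
clock: 2.2
eef_pos: [393.6, -256.9, 257.2]
tcp_rot: [-3.141, -0.001, 1.661]
contact_force: [0.3, 0.3, -0.4]
opening: 0.499
```

{"api": "drive_tool", "payload": {"targets": [0,0,0.02,0,0,0,0.5,0,0,0.04,0,0,0,0.5,0,0,0.055,0,0,0,0.5,0,0,0.055,0,0,0,0.5]}}

```text
clock: 2.53
eef_pos: [391.8, -253.3, 200.5]
tcp_rot: [-3.138, -0.003, 1.665]
contact_force: [-1.4, -0.1, 0.4]
opening: 0.502
```

```bash
python3 - <<'E'
from h import *
st();H=[np.pi,0,CY+np.pi/2]
show(pose(),tcp(handle(0),H))
t=shot('top');s=shot('side')
o=np.hstack([cv2.resize(t['color'][240:360,310:470],(400,300),interpolation=2),cv2.resize(s['color'][200:350,200:400],(400,300),interpolation=2)])
cv2.imwrite('pics/h1.png',o)
E
```

```text
2.5 tcp [ 391.8 -253.3  200.5] [-3.138e+00 -3.000e-03  1.665e+00] grasp [ 391.6 -253.2  146.6] F [-1.4 -0.1  0.4] q [-0.58  0.25  2.06  0.    0.84 -0.67] op 0.502
 [-0.0047, -0.0011, 0.0126, -0.0036, -0.0033, 0.0073]
```

View pics/h1.png

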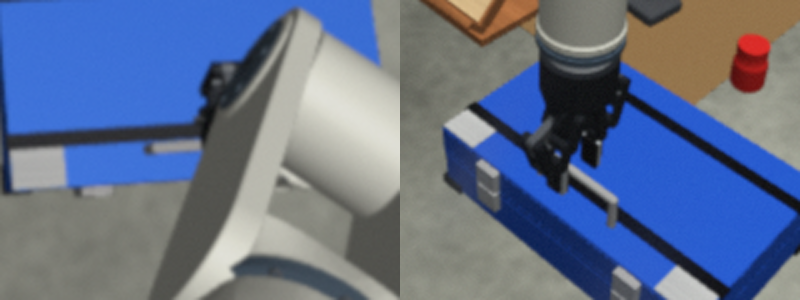

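{"api": "drive_tool", "payload": {"targets": [-0.003,-0.001,0.012,0,0,0,0.5,-0.003,-0.001,0.012,0,0,0,0.5,-0.003,-0.001,0.012,0,0,0,0,-0.003,-0.001,0.012,0,0,0,0,-0.003,-0.001,0.012,0,0,0,0,-0.003,-0.001,0.012,0,0,0,0,-0.003,-0.001,0.012,0,0,0,0,-0.003,-0.001,0.012,0,0,0,0]}}

```text
clock: 3.3
eef_pos: [393.6, -259.1, 192.1]
tcp_rot: [3.137, 0.001, 1.662]
contact_force: [7.9, 5.1, 0.5]
opening: 0.089
```

{"api": "drive_tool", "payload": {"targets": [0,0.004,-0.01,0,0,0,0,0,0.008,-0.02,0,0,0,0,0,0.013,-0.029,0,0,0,0,0,0.019,-0.038,0,0,0,0,0,0.025,-0.047,0,0,0,0,0,0.031,-0.056,0,0,0,0,0,0.038,-0.064,0,0,0,0,0,0.045,-0.072,0,0,0,0]}}

```text
clock: 3.97
eef_pos: [436.3, -255.4, 263.5]
tcp_rot: [-3.14, 0.001, 1.663]
contact_force: [-0.3, -6.4, -8.3]
opening: 0.092
```

```bash
python3 - <<'E'
from h import *
st();H=[np.pi,0,CY+np.pi/2]
for th in (.4,.5,.6,.7,.8,.9,1,1.06): show(pose(),tcp(handle(th),H),th)
E
```

```text
4.0 tcp [ 436.3 -255.4  263.5] [-3.140e+00  1.000e-03  1.663e+00] grasp [ 436.2 -255.5  209.6] F [-0.3 -6.4 -8.3] q [-0.53  0.21  1.93 -0.    1.   -0.62] op 0.092
0.4 [0.0013, -0.0007, 0.0035, -0.0016, 0.001, 0.0054]
0.5 [0.0012, 0.0146, -0.0113, -0.0016, 0.001, 0.0054]
0.6 [0.0011, 0.0314, -0.0245, -0.0016, 0.001, 0.0054]
0.7 [0.001, 0.0493, -0.0359, -0.0016, 0.001, 0.0054]
0.8 [0.0009, 0.0684, -0.0456, -0.0016, 0.001, 0.0054]
0.9 [0.0007, 0.0883, -0.0532, -0.0016, 0.001, 0.0054]
1 [0.0006, 0.1088, -0.0589, -0.0016, 0.001, 0.0054]
1.06 [0.0006, 0.1214, -0.0613, -0.0016, 0.001, 0.0054]
```

{"api": "drive_tool", "payload": {"targets": [0.001,0.007,-0.008,0,0,0,0,0.001,0.015,-0.0145,0,0,0,0,0.001,0.023,-0.021,0,0,0,0,0.001,0.0314,-0.028,0,0,0,0,0.001,0.04,-0.0335,0,0,0,0,0.001,0.0493,-0.039,0,0,0,0,0.001,0.0685,-0.049,0,0,0,0,0.001,0.088,-0.0565,0,0,0,0,0.001,0.105,-0.0615,0,0,0,0,0.001,0.115,-0.0635,0,0,0,0,0.001,0.115,-0.0635,0,0,0,0,0.001,0.115,-0.0635,0,0,0,0]}}

```text
clock: 4.97
eef_pos: [552.9, -245.3, 329.7]
tcp_rot: [3.137, 0.005, 1.663]
contact_force: [1.1, -8.2, 10.4]
opening: 0.089
```

{"api": "drive_tool", "payload": {"targets": [0,0,0,0,0,0,0.3,0,0,0,0,0,0,0.3,0,0,0,0,0,0,0.3,0,0,0,0,0,0,0.3,0,0,-0.015,0,0,0,0.3,0,0,-0.03,0,0,0,0.3,0,0,-0.045,0,0,0,0.3,0,0,-0.06,0,0,0,0.3,0,0,-0.06,0,0,0,0.3,0,0,-0.06,0,0,0,0.3,0,0,-0.06,0,0,0,0.3,0,0,-0.06,0,0,0,0.3]}}

```text
clock: 5.97
eef_pos: [550.5, -243.2, 385.0]
tcp_rot: [-3.14, -0.001, 1.663]
contact_force: [-0.3, -0.3, -0.2]
opening: 0.3
```

{"api": "drive_tool", "payload": {"targets": [0,0,0,0,0,0,0.3,0,0,0,0,0,0,0.3,0,0,0,0,0,0,0.3,0,0,0,0,0,0,0.3,0,0,0,0,0,0,0.3,0,0,0,0,0,0,0.3,0,0,0,0,0,0,0.3,0,0,0,0,0,0,0.3,0,0,0,0,0,0,0.3,0,0,0,0,0,0,0.3,0,0,0,0,0,0,0.3,0,0,0,0,0,0,0.3]}}

```text
clock: 6.97
eef_pos: [551.0, -243.5, 386.4]
tcp_rot: [3.142, 0.0, 1.663]
contact_force: [-0.1, -0.3, 0.0]
opening: 0.299
```

{"api": "drive_tool", "payload": {"targets": [0,0,0,0,0,0,0.3,0,0,0,0,0,0,0.3,0,0,0,0,0,0,0.3,0,0,0,0,0,0,0.3,0,0,0,0,0,0,0.3,0,0,0,0,0,0,0.3,0,0,0,0,0,0,0.3,0,0,0,0,0,0,0.3,0,0,0,0,0,0,0.3,0,0,0,0,0,0,0.3,0,0,0,0,0,0,0.3,0,0,0,0,0,0,0.3]}}

```text
clock: 7.97
eef_pos: [551.0, -243.5, 386.4]
tcp_rot: [-3.142, 0.0, 1.663]
contact_force: [0.6, 0.0, -0.7]
opening: 0.301
```

```bash
python3 - <<'E'
from h import *
st();H=[np.pi,0,CY+np.pi/2]
for th in (.9,1,1.06): show(pose(),tcp(handle(th),H),th)
s=shot('side','s2.png')
E
```

```text
8.0 tcp [ 551.  -243.5  386.4] [-3.142  0.     1.663] grasp [ 551.  -243.5  332.5] F [ 0.6  0.  -0.7] q [-0.42  0.25  1.59 -0.    1.3  -0.51] op 0.301
0.9 [-0.0005, -0.0269, 0.0698, -0.0, 0.0001, 0.005]
1 [-0.0006, -0.0064, 0.0642, -0.0, 0.0001, 0.005]
1.06 [-0.0007, 0.0062, 0.0618, -0.0, 0.0001, 0.005]
```

View pics/s2.png

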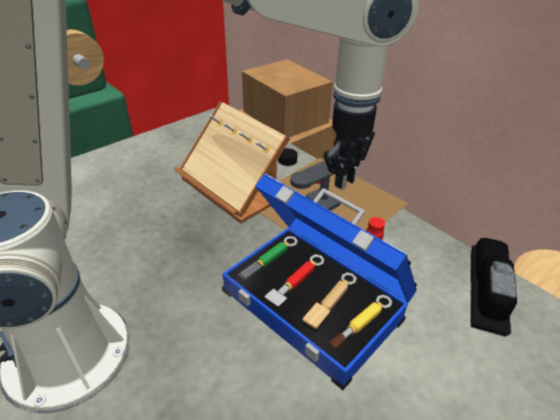

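{"api": "drive_tool", "payload": {"targets": [0,0,0.02,0,0,0,0.3,0,0,0.04,0,0,0,0.3,0,0,0.06,0,0,0,0.3,0,0,0.06,0,0,0,0.3,0,0,0.06,0,0,0,0,0,0,0.06,0,0,0,0,0,0,0.06,0,0,0,0,0,0,0.06,0,0,0,0,0,0,0.06,0,0,0,0]}}

```text
clock: 8.77
eef_pos: [551.2, -243.5, 326.8]
tcp_rot: [3.141, 0.0, 1.663]
contact_force: [1.2, 1.1, -5.5]
opening: 0.094
```

{"api": "drive_tool", "payload": {"targets": [0,0.007,-0.001,0,0,0,0,0,0.0147,-0.002,0,0,0,0,0,0.025,-0.003,0,0,0,0,0,0.036,-0.0034,0,0,0,0,0,0.047,-0.003,0,0,0,0,0,0.0573,-0.0027,0,0,0,0,0,0.068,-0.001,0,0,0,0,0,0.0784,0,0,0,0,0,0,0.089,0.0025,0,0,0,0,0,0.0992,0.005,0,0,0,0,0,0.1045,0.007,0,0,0,0,0,0.1045,0.007,0,0,0,0]}}

```text
clock: 9.77
eef_pos: [658.3, -234.3, 321.5]
tcp_rot: [3.136, 0.003, 1.663]
contact_force: [3.9, -1.1, 4.7]
opening: 0.089
```

```bash
python3 - <<'E'
from h import *
st();H=[np.pi,0,CY+np.pi/2]
for th in (1.4,1.5,1.55): show(pose(),tcp(handle(th),H),th)
E
```

```text
9.8 tcp [ 658.3 -234.3  321.5] [3.136e+00 3.000e-03 1.663e+00] grasp [ 658.6 -234.4  267.6] F [ 3.9 -1.1  4.7] q [-0.34  0.45  1.45 -0.    1.24 -0.44] op 0.089
1.4 [-0.0003, -0.0294, -0.0023, 0.0057, 0.0028, 0.0055]
1.5 [-0.0004, -0.0087, 0.0028, 0.0057, 0.0028, 0.0055]
1.55 [-0.0005, 0.0015, 0.0061, 0.0057, 0.0028, 0.0055]
```

{"api": "drive_tool", "payload": {"targets": [0,0.003,0.001,0,0,0,0,0,0.004,0.001,0,0,0,0,0,0.004,0.001,0,0,0,0,0,0.002,0,0,0,0,0.3,0,0.002,0,0,0,0,0.3,0,0.002,0,0,0,0,0.3,0,0.002,0,0,0,0,0.3,0,0.002,-0.03,0,0,0,0.3,0,0.002,-0.06,0,0,0,0.3,0,0.002,-0.09,0,0,0,0.3,0,0.002,-0.1,0,0,0,0.3,0,0.002,-0.1,0,0,0,0.3]}}

```text
clock: 10.77
eef_pos: [657.7, -233.9, 422.5]
tcp_rot: [3.138, 0.002, 1.663]
contact_force: [1.0, -0.3, -0.1]
opening: 0.3
```

{"api": "drive_tool", "payload": {"targets": [0.15,-0.12,0,0,0,0,0.5,0.15,-0.12,0,0,0,0,0.5,0.15,-0.12,0,0,0,0,0.5,0.15,-0.12,0,0,0,0,0.5,0.3,-0.25,0,0,0,-0.7,0.5,0.3,-0.25,0,0,0,-0.7,0.5,0.3,-0.25,0,0,0,-0.7,0.5,0.3,-0.25,0,0,0,-0.7,0.5,0.3,-0.25,0,0,0,-0.7,0.5,0.3,-0.25,0,0,0,-0.7,0.5,0.3,-0.25,0,0,0,-0.7,0.5,0.3,-0.25,0,0,0,-0.7,0.5]}}

```text
clock: 11.77
eef_pos: [379.7, 42.4, 418.2]
tcp_rot: [-3.14, -0.001, 2.363]
contact_force: [0.2, 0.3, -0.0]
opening: 0.495
```

```bash
python3 - <<'E'
from h import *
st()
t=shot('top','t3.png');s=shot('side','s3.png')
o=np.hstack([cv2.resize(t['color'][200:320,300:480],(480,320),interpolation=2),cv2.resize(s['color'][170:400,210:430],(306,320),interpolation=2)])
cv2.imwrite('pics/m3.png',o)
E
```

```text
11.8 tcp [379.7  42.4 418.2] [-3.140e+00 -1.000e-03  2.363e+00] grasp [379.7  42.4 364.3] F [ 0.2  0.3 -0. ] q [ 0.11 -0.15  1.95 -0.    1.35 -0.68] op 0.495
```

View pics/m3.png

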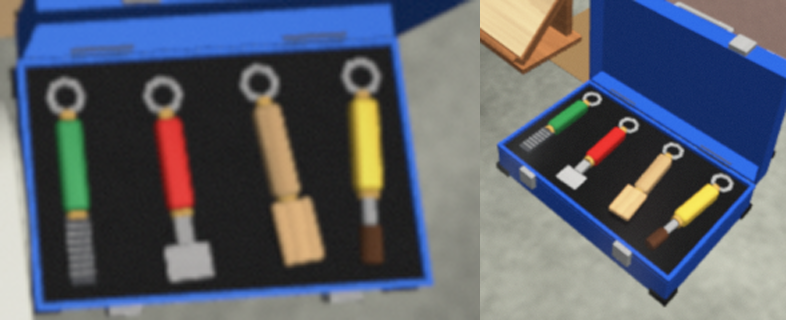

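```bash
python3 - <<'E'
from h import *
t=shot('top');s=shot('side')
k=480/180;ks=306/220
P={'rasp':((66,97),(80,270),(592,100)),'scraper':((162,97),(188,258),(628,126)),'brush':((260,83),(299,235),(673,151)),'burn':((360,77),(372,245),(722,183))}
for n,(e,b,se) in P.items():
    e=(e[0]/k+300,e[1]/k+200);b=(b[0]/k+300,b[1]/k+200);se=((se[0]-480)/ks+210,se[1]/ks+170)
    E=onz(t,*e,63);B=onz(t,*b,63);v=(E-B)[:2];yaw=np.arctan2(v[1],v[0]);u=np.r_[np.cos(yaw),np.sin(yaw),0]
    p,err=two(t,e,s,se)
    print(n,'eye',E.round(1),'tri',p.round(1),round(err,1),'yaw',yaw.round(3),'len',np.linalg.norm(v).round(1),'origin',(E-64*u).round(1))
def hue(d,lo,hi):
    h=cv2.cvtColor(d['color'],cv2.COLOR_BGR2HSV);m=cv2.inRange(h,lo,hi);return m
c=t['color'];m0=np.zeros(c.shape[:2],np.uint8);m0[225:310,310:460]=255
for n,lo,hi in [('rasp',(50,100,40),(75,255,255)),('scraper',(0,150,80),(5,255,255)),('burn',(24,150,80),(32,255,255)),('brush',(8,60,120),(22,190,255))]:
    m=hue(t,lo,hi)&m0
    l=max(cv2.findContours(m,0,2)[0],key=cv2.contourArea);r=cv2.minAreaRect(l);print(n,[np.round(x,1) for x in r],onz(t,*r[0],72).round(1))
E
```

```text
rasp eye [ 542.6 -106.5   63. ] tri [ 543.5 -107.    57.8] 0.1 yaw 0.08 len 158.1 origin [ 478.8 -111.6   63. ]
scraper eye [ 544.7 -195.8   63. ] tri [ 545.6 -196.6   58.6] 0.3 yaw 0.142 len 148.3 origin [ 481.3 -204.8   63. ]
brush eye [ 560.  -287.4   63. ] tri [ 560.2 -287.7   60.9] 0.6 yaw 0.216 len 142.7 origin [ 497.5 -301.1   63. ]
burn eye [ 567.9 -381.    63. ] tri [ 568.7 -382.3   59.5] 0.4 yaw 0.018 len 154.7 origin [ 503.9 -382.2   63. ]
rasp [array([326.7, 261.5]), array([33.9, 11.2]), np.float64(84.8)] [ 479.4 -110.3   72. ]
scraper [array([365., 261.]), array([33.8, 11. ]), np.float64(81.0)] [ 482.7 -203.5   72. ]
burn [array([437.1, 254. ]), array([32.4, 11. ]), np.float64(86.8)] [ 503.8 -380.    72. ]
brush [array([406.6, 266.9]), array([64.5, 14.8]), np.float64(76.0)] [ 470.8 -304.1   72. ]
```

```bash
cat >> h.py <<'E'
D=np.pi
def above(x,y,yaw,z): return np.array([x,y,z],float),R.from_euler('xyz',[D,0,yaw])
# board
BY=0.024; PX,PZ=665.0,174.4   # root x (of mid), z
BR=R.from_euler('xyz',[0,-D/4,BY])
ROOT=lambda k: np.array([665.0,244.0,174.4])+BR.apply([0,-108+72*k,0])
def hang(k,e,bx=0,by=0,bz=20,dyaw=0):
    """TCP pose with eye (TCP frame e) at board-frame offset from peg root k"""
    r=BR*R.from_euler('xyz',[D,0,dyaw]); return ROOT(k)+BR.apply([bx,by,bz])-r.apply(e),r
E
python3 - <<'E'
from h import *
for k in range(4):print(k,ROOT(k).round(1))
a=pose();b=above(467.5,-112.5,.08,260);v=rel(a,b);print(v.round(4).tolist())
m=above(425,-35,1.2,330);show(a,m);show(m,b)
E
```

```text
0 [667.6 136.  174.4]
1 [665.9 208.  174.4]
2 [664.1 280.  174.4]
3 [662.4 352.  174.4]
[-0.1698, -0.0484, 0.1588, -0.0011, 0.0008, 2.2805]
 [-0.085, -0.0233, 0.0888, -0.0011, 0.0001, 1.1605]
 [-0.0568, 0.0677, 0.07, 0.0, -0.0, 1.12]
```

{"api": "drive_tool", "payload": {"targets": [-0.085,-0.023,0.089,0,0,1.16,0.42,-0.085,-0.023,0.089,0,0,1.16,0.42,-0.085,-0.023,0.089,0,0,1.16,0.42,-0.085,-0.023,0.089,0,0,1.16,0.42,-0.085,-0.023,0.089,0,0,1.16,0.42,-0.085,-0.023,0.089,0,0,1.16,0.42,-0.085,-0.023,0.089,0,0,1.16,0.42,-0.085,-0.023,0.089,0,0,1.16,0.42,-0.085,-0.023,0.089,0,0,1.16,0.42,-0.085,-0.023,0.089,0,0,1.16,0.42,-0.085,-0.023,0.089,0,0,1.16,0.42,-0.085,-0.023,0.089,0,0,1.16,0.42]}}

```text
clock: 12.97
eef_pos: [425.2, -34.6, 330.0]
tcp_rot: [-3.141, 0.0, 1.203]
contact_force: [-0.1, -0.1, 0.0]
opening: 0.421
```

{"api": "drive_tool", "payload": {"targets": [-0.057,0.068,0.07,0,0,1.12,0.42,-0.057,0.068,0.07,0,0,1.12,0.42,-0.057,0.068,0.07,0,0,1.12,0.42,-0.057,0.068,0.07,0,0,1.12,0.42,-0.057,0.068,0.07,0,0,1.12,0.42,-0.057,0.068,0.07,0,0,1.12,0.42,-0.057,0.068,0.07,0,0,1.12,0.42,-0.057,0.068,0.07,0,0,1.12,0.42,-0.057,0.068,0.07,0,0,1.12,0.42,-0.057,0.068,0.07,0,0,1.12,0.42,-0.057,0.068,0.07,0,0,1.12,0.42,-0.057,0.068,0.07,0,0,1.12,0.42]}}

```text
clock: 13.97
eef_pos: [467.8, -111.8, 260.3]
tcp_rot: [-3.142, 0.0, 0.087]
contact_force: [0.8, -0.1, 0.2]
opening: 0.417
```

```bash
python3 - <<'E'
from h import *
st();show(pose(),above(467.5,-112.5,.08,127.5))
s=shot('side');t=shot('top');m=cv2.inRange(cv2.cvtColor(s['color'],cv2.COLOR_BGR2HSV),(50,100,40),(75,255,255));m[:150]=0
cs=cv2.findContours(m,0,2)[0];l=max(cs,key=cv2.contourArea);print(cv2.minAreaRect(l),cv2.contourArea(l))
E
```

```text
14.0 tcp [ 467.8 -111.8  260.3] [-3.142  0.     0.087] grasp [ 467.8 -111.8  206.4] F [ 0.8 -0.1  0.2] q [-0.24  0.18  1.98 -0.    0.98  1.25] op 0.417
 [-0.0004, 0.0006, 0.1328, -0.0, 0.0002, 0.0071]
((273.1000061035156, 253.3000030517578), (11.800002098083496, 29.800004959106445), 53.13010025024414) 306.5
```

{"api": "drive_tool", "payload": {"targets": [0,0,0.04,0,0,0,0.42,0,0,0.08,0,0,0,0.42,0,0,0.11,0,0,0,0.42,0,0,0.125,0,0,0,0.42,0,0,0.131,0,0,0,0.42,0,0,0.132,0,0,0,0.42,0,0,0.132,0,0,0,0,0,0,0.132,0,0,0,0,0,0,0.132,0,0,0,0,0,0,0.132,0,0,0,0,0,0,0.132,0,0,0,0,0,0,0.132,0,0,0,0], "force": 70}}

```text
clock: 15.07
eef_pos: [468.3, -111.8, 129.2]
tcp_rot: [3.141, -0.001, 0.083]
contact_force: [-1.2, 0.3, 7.1]
opening: 0.264
```

{"api": "drive_tool", "payload": {"targets": [0,0,-0.01,0,0,0,0,0,0,-0.03,0,0,0,0,0,0,-0.06,0,0,0,0,0,0,-0.09,0,0,0,0,0,0,-0.12,0,0,0,0,0,0,-0.15,0,0,0,0,0,0,-0.18,0,0,0,0,0,0,-0.2,0,0,0,0,0,0,-0.2,0,0,0,0]}}

```text
clock: 15.82
eef_pos: [469.3, -112.0, 333.4]
tcp_rot: [3.139, -0.007, 0.083]
contact_force: [1.0, -0.5, -0.7]
opening: 0.262
```

```bash
python3 - <<'E'
from h import *
st()
e=[76,0,64.5]
a=pose();b=hang(3,e,-3,0,110);v=rel(a,b);print(v.round(3).tolist(),b[0].round(1))
m=above(420,120,.05,360);show(a,m,'m');show(m,b,'mb')
s=shot('side','s4.png')
cv2.imwrite('pics/s4c.png',cv2.resize(s['color'][40:340,150:430],(560,600)))
E
```

```text
15.8 tcp [ 469.3 -112.   333.4] [ 3.139 -0.007  0.083] grasp [ 469.7 -112.1  279.5] F [ 1.  -0.5 -0.7] q [-0.24  0.09  1.9  -0.    1.14  1.25] op 0.262
[0.051, -0.457, 0.091, -0.021, 0.778, 0.057] [483.2 347.7 241.9]
m [-0.0298, -0.2352, -0.0274, 0.0023, -0.0072, 0.0328]
mb [0.0745, -0.2242, 0.1181, -0.0102, 0.7854, 0.0246]
```

View pics/s4c.png

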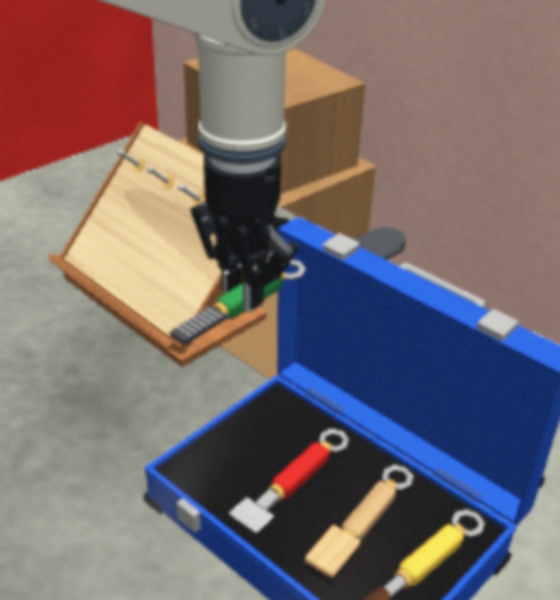

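{"api": "drive_tool", "payload": {"targets": [-0.03,-0.235,-0.027,0,0,0.03,0,-0.03,-0.235,-0.027,0,0,0.03,0,-0.03,-0.235,-0.027,0,0,0.03,0,-0.03,-0.235,-0.027,0,0,0.03,0,-0.03,-0.235,-0.027,0,0,0.03,0,-0.03,-0.235,-0.027,0,0,0.03,0,-0.03,-0.235,-0.027,0,0,0.03,0,-0.03,-0.235,-0.027,0,0,0.03,0]}}

```text
clock: 16.53
eef_pos: [417.5, 121.2, 354.4]
tcp_rot: [3.141, 0.002, 0.057]
contact_force: [-0.9, -0.7, -1.4]
opening: 0.26
```

{"api": "drive_tool", "payload": {"targets": [0.037,-0.112,0.059,0,0.4,0.012,0,0.037,-0.112,0.059,0,0.4,0.012,0,0.037,-0.112,0.059,0,0.4,0.012,0,0.074,-0.224,0.118,0,0.785,0.024,0,0.074,-0.224,0.118,0,0.785,0.024,0,0.074,-0.224,0.118,0,0.785,0.024,0,0.074,-0.224,0.118,0,0.785,0.024,0,0.074,-0.224,0.118,0,0.785,0.024,0,0.074,-0.224,0.118,0,0.785,0.024,0,0.074,-0.224,0.118,0,0.785,0.024,0,0.074,-0.224,0.118,0,0.785,0.024,0]}}

```text
clock: 17.45
eef_pos: [514.1, 331.3, 298.6]
tcp_rot: [-3.14, -0.708, 0.056]
contact_force: [-1.2, -0.6, -1.6]
opening: 0.262
```

```bash
python3 - <<'E'
from h import *
st()
e=[75,0,66]
a=pose();show(a,hang(3,e,-3,0,75),'75');show(a,hang(3,e,-4,0,22),'22')
print('eye model',(a[0]+a[1].apply(e)).round(1),'board',BR.inv().apply(a[0]+a[1].apply(e)-ROOT(3)).round(1))
t=shot('top');s=shot('side');print('proj',proj(t,a[0]+a[1].apply(e)),proj(s,a[0]+a[1].apply(e)))
o=np.hstack([cv2.resize(t['color'][120:240,90:250],(400,300),interpolation=2),cv2.resize(s['color'][70:190,140:300],(400,300),interpolation=2)])
cv2.imwrite('pics/h5.png',o)
E
```

```text
17.4 tcp [514.1 331.3 298.6] [-3.14  -0.708  0.056] grasp [549.1 333.4 257.7] F [-1.2 -0.6 -1.6] q [ 0.76  0.2   2.03 -0.95  0.54  3.02] op 0.262
75 [-0.0561, -0.0172, 0.0569, -0.0229, 0.077, 0.0235]
22 [-0.053, -0.016, 0.1098, -0.0229, 0.077, 0.0235]
eye model [613.9 337.  297.3] board [ 52.3 -13.8 121.5]
proj (np.float64(118.58209120429458), np.float64(177.44275125957864)) (np.float64(206.09841266660754), np.float64(89.23307868911505))
```

View pics/h5.png

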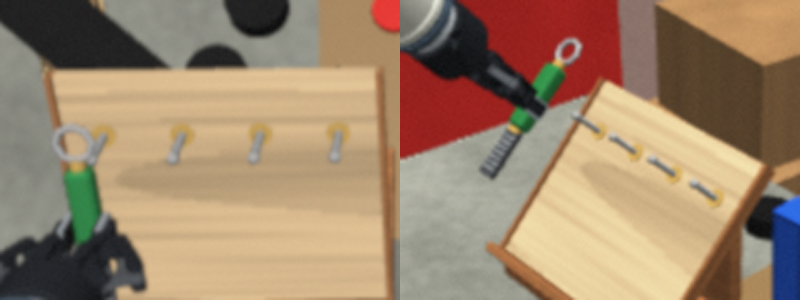

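```bash
python3 - <<'E'
from h import *
e=[75,0,66]
a=pose();b=hang(0,e,-4,0,90);show(a,b);show(b,hang(0,e,-4,0,22));print(b[0])
E
```

```text
[-0.0631, 0.1979, 0.0377, -0.023, 0.077, 0.0234]
 [-0.0, -0.0, 0.068, 0.0, 0.0, 0.0]
[501.46951229 132.04340311 228.84722215]
```

{"api": "drive_tool", "payload": {"targets": [-0.02,0.1,0,0,0,0,0,-0.02,0.1,0,0,0,0,0,-0.02,0.1,0,0,0,0,0,-0.063,0.198,0.01,-0.023,0.077,0.023,0,-0.063,0.198,0.01,-0.023,0.077,0.023,0,-0.063,0.198,0.01,-0.023,0.077,0.023,0,-0.063,0.198,0.01,-0.023,0.077,0.023,0,-0.063,0.198,0.01,-0.023,0.077,0.023,0,-0.063,0.198,0.01,-0.023,0.077,0.023,0]}}

```text
clock: 18.3
eef_pos: [494.1, 103.2, 273.9]
tcp_rot: [3.137, -0.754, 0.072]
contact_force: [0.2, 0.9, -1.1]
opening: 0.258
```

```bash
python3 - <<'E'
from h import *
st()
e=[75,0,66]
a=pose();b=hang(0,e,-4,0,90);show(a,b)
t=shot('top');s=shot('side')
P=a[0]+a[1].apply(e);print('eye model',P.round(1),proj(t,P),proj(s,P))
# eye from green handle axis + ring detection: save crops
o=np.hstack([cv2.resize(t['color'][130:230,170:270],(400,400),interpolation=2),cv2.resize(s['color'][70:170,200:300],(400,400),interpolation=2)])
for i,(d,ox,oy) in enumerate([(t,170,130),(s,200,70)]):
    u,v=proj(d,P);cv2.circle(o,(int((u-ox)*4+400*i),int((v-oy)*4)),3,(255,0,255),-1)
cv2.imwrite('pics/h6.png',o)
E
```

```text
18.3 tcp [494.1 103.2 273.9] [ 3.137 -0.754  0.072] grasp [530.9 105.6 234.6] F [ 0.2  0.9 -1.1] q [ 0.28  0.03  2.33 -1.29  0.15  3.02] op 0.258
 [-0.0239, -0.0284, 0.0391, -0.0286, 0.0313, 0.0346]
eye model [593.7 110.1 277.1] (np.float64(230.52190417019352), np.float64(192.11786575810368)) (np.float64(250.35179933213738), np.float64(127.06850643082468))
```

View pics/h6.png

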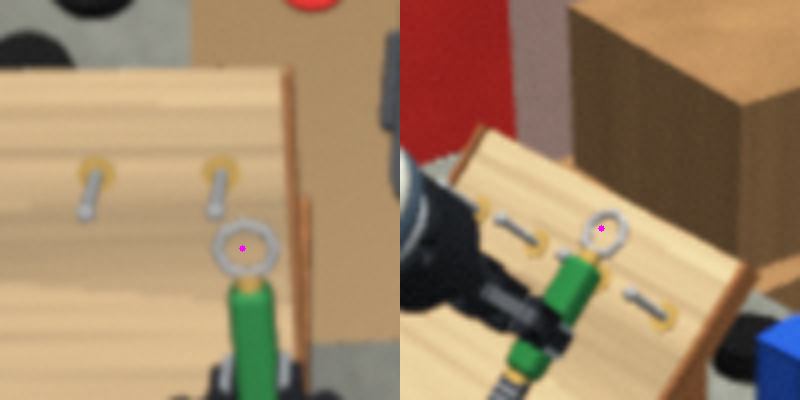

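```bash
cat >> h.py <<'E'
def hang(k,e,bx=0,by=0,bz=20,pitch=-0.5,half=0):
    r=R.from_euler('xyz',[0,pitch,BY])*R.from_euler('xyz',[D,0,half*D]); return ROOT(k)+BR.apply([bx,by,bz])-r.apply(e),r
def bpos(k,e):
    a=pose();return BR.inv().apply(a[0]+a[1].apply(e)-ROOT(k)).round(1)
E
python3 - <<'E'
from h import *
e=[75,0,66];print(bpos(0,e))
a=pose();b=hang(0,e,0,0,85);show(a,b);show(b,hang(0,e,-1,0,35));show(b,hang(0,e,-3,0,22));print(b[0])
E
```

```text
[ 20.5 -22.8 125.1]
 [0.0007, -0.0267, 0.0246, -0.0248, -0.2546, 0.0401]
 [0.0131, 0.0, 0.0483, 0.0, 0.0, 0.0]
 [0.0149, 0.0, 0.0613, 0.0, 0.0, 0.0]
[510.07227358 132.24990903 256.46761009]
```

{"api": "drive_tool", "payload": {"targets": [0,0,-0.01,0,-0.15,0,0,0,0,-0.01,0,-0.255,0,0,0,0,-0.01,0,-0.255,0,0,0.001,-0.027,0.01,-0.025,-0.255,0.04,0,0.001,-0.027,0.025,-0.025,-0.255,0.04,0,0.001,-0.027,0.025,-0.025,-0.255,0.04,0,0.001,-0.027,0.025,-0.025,-0.255,0.04,0,0.001,-0.027,0.025,-0.025,-0.255,0.04,0,0.001,-0.027,0.025,-0.025,-0.255,0.04,0]}}

```text
clock: 19.15
eef_pos: [509.4, 131.7, 255.7]
tcp_rot: [3.139, -0.499, 0.025]
contact_force: [-1.0, 0.3, -1.3]
opening: 0.259
```

```bash
python3 - <<'E'
from h import *
st()
e=[75,0,66];print(bpos(0,e))
a=pose();show(a,hang(0,e,0,0,85))
E
```

```text
19.1 tcp [509.4 131.7 255.7] [ 3.139 -0.499  0.025] grasp [535.2 132.2 208.3] F [-1.   0.3 -1.3] q [ 0.32  0.11  2.17 -0.37  0.41  2.17] op 0.259
[-1.1 -0.6 84.8]
 [0.001, -0.0005, -0.0004, 0.0017, 0.0011, 0.0011]
```

```bash
cat >> h.py <<'E'
def look(k,e,f,z=5,w=80):
    """close-up of peg k in both views; yellow: modelled peg line, magenta: modelled eye"""
    a=pose();P=a[0]+a[1].apply(e);o=[]
    for n in('top','side'):
        d=grab_frame(n);r=np.array(proj(d,ROOT(k)));t=np.array(proj(d,ROOT(k)+BR.apply([0,0,50])));c=((r+t)/2-w/2).astype(int)
        i=cv2.resize(d['color'][c[1]:c[1]+w,c[0]:c[0]+w],(w*z,w*z),interpolation=2)
        q=lambda p:tuple(int(x) for x in (np.array(p)-c+.5)*z)
        cv2.line(i,q(r),q(t),(0,255,255),1);cv2.circle(i,q(proj(d,P)),3,(255,0,255),-1);o.append(i)
    cv2.imwrite('pics/'+f,np.hstack(o))
E
python3 -c "
from h import *
look(0,[75,0,66],'p0a.png')"
```

```text
(no output)
```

View pics/p0a.png

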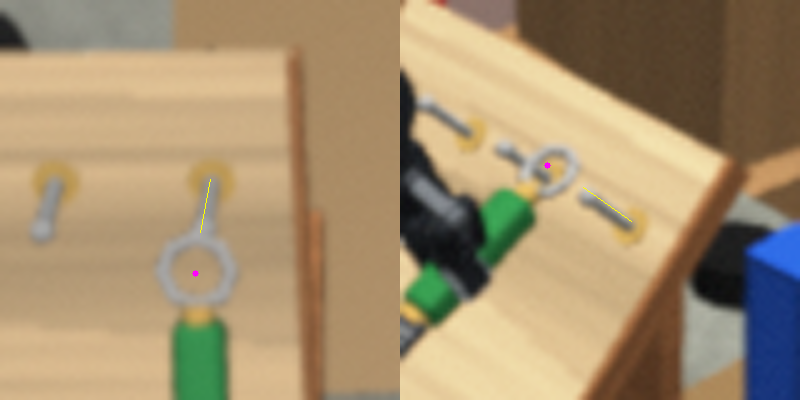

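{"api": "drive_tool", "payload": {"targets": [0.004,0,0.013,0,0,0,0,0.007,0,0.025,0,0,0,0,0.01,0,0.037,0,0,0,0,0.013,0,0.048,0,0,0,0,0.015,0,0.06,0,0,0,0,0.015,0,0.06,0,0,0,0]}}

```text
clock: 19.75
eef_pos: [552.1, 132.4, 209.3]
tcp_rot: [3.14, -0.498, 0.024]
contact_force: [-0.6, 0.1, -1.2]
opening: 0.259
```

```bash
python3 - <<'E'
from h import *
st()
e=[75,0,66];print(bpos(0,e))
a=pose();show(a,hang(0,e,-4,0,20))
E
```

```text
19.8 tcp [552.1 132.4 209.3] [ 3.14  -0.498  0.024] grasp [577.8 132.9 161.9] F [-0.6  0.1 -1.2] q [ 0.29  0.25  2.12 -0.44  0.31  2.23] op 0.259
[-3.9 -1.  21.8]
 [0.0003, -0.0009, 0.0019, 0.0016, 0.0023, -0.0003]
```

{"api": "drive_tool", "payload": {"targets": [0,0,0.002,0,0,0,0.45,0,0,0.002,0,0,0,0.45,0,0,0.002,0,0,0,0.45,0,0,0.002,0,0,0,0.45,0,0,-0.02,0,0,0,0.45,0,0,-0.05,0,0,0,0.45,0,0,-0.08,0,0,0,0.45,0,0,-0.12,0,0,0,0.45,0,0,-0.12,0,0,0,0.45,0,0,-0.12,0,0,0,0.45]}}

```text
clock: 20.58
eef_pos: [494.7, 132.0, 318.8]
tcp_rot: [-3.14, -0.504, 0.023]
contact_force: [0.5, -0.9, -0.0]
opening: 0.449
```

```bash
python3 - <<'E'
from h import *
st()
a=pose();look(0,[75,0,66],'p0b.png')
# scraper, half turn
gx=np.array([482.0,-204.2])-12*np.array([np.cos(.13),np.sin(.13)])
m=above(440,0,.1+D/2,350);b=above(*gx,.13+D,250);print(gx,b[0])
print('m');show(a,m);show(m,b)
E
```

```text
20.6 tcp [494.7 132.  318.8] [-3.14  -0.504  0.023] grasp [520.7 132.6 271.6] F [ 0.5 -0.9 -0. ] q [ 0.34 -0.01  2.13 -0.28  0.56  2.09] op 0.449
[ 470.10125728 -205.75560971] [ 470.10125728 -205.75560971  250.        ]
m
 [-0.0355, 0.1306, -0.0554, 0.4134, -0.3849, -1.6089]
 [-0.2077, 0.0094, 0.1, -0.0, 0.0, -1.6008]
```

View pics/p0b.png

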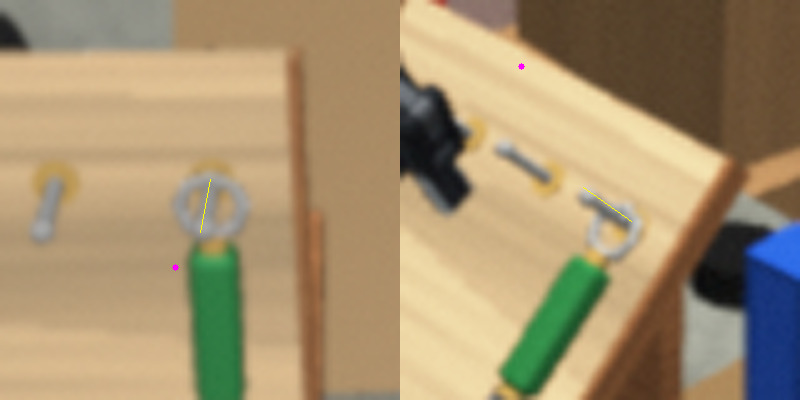

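{"api": "drive_tool", "payload": {"targets": [-0.018,0.065,-0.028,0.207,-0.192,-0.804,0.5,-0.018,0.065,-0.028,0.207,-0.192,-0.804,0.5,-0.018,0.065,-0.028,0.207,-0.192,-0.804,0.5,-0.018,0.065,-0.028,0.207,-0.192,-0.804,0.5,-0.018,0.065,-0.028,0.207,-0.192,-0.804,0.5,-0.018,0.065,-0.028,0.207,-0.192,-0.804,0.5,-0.018,0.065,-0.028,0.207,-0.192,-0.804,0.5,-0.018,0.065,-0.028,0.207,-0.192,-0.804,0.5,-0.036,0.131,-0.055,0.413,-0.385,-1.609,0.5,-0.036,0.131,-0.055,0.413,-0.385,-1.609,0.5,-0.036,0.131,-0.055,0.413,-0.385,-1.609,0.5,-0.036,0.131,-0.055,0.413,-0.385,-1.609,0.5]}}

```text
clock: 21.68
eef_pos: [439.3, -2.9, 345.8]
tcp_rot: [3.068, -0.105, 1.279]
contact_force: [-1.0, 0.7, -0.7]
opening: 0.501
```

```bash
cat >> h.py <<'E'
HS={'rasp':((50,100,40),(75,255,255)),'scraper':((0,150,80),(5,255,255)),'burn':((24,150,80),(32,255,255)),'brush':((8,60,120),(22,190,255))}
def find(d,n,box,z=72):
    u0,u1,v0,v1=box;m=cv2.inRange(cv2.cvtColor(d['color'],cv2.COLOR_BGR2HSV),*HS[n]);k=np.zeros_like(m);k[v0:v1,u0:u1]=m[v0:v1,u0:u1]
    cs=cv2.findContours(k,0,2)[0]
    if not cs: return None
    r=cv2.minAreaRect(max(cs,key=cv2.contourArea));return np.round(r[0],1),np.round(r[1],1),round(r[2],1),onz(d,*r[0],z).round(1)
TB=(310,460,225,310); SB=(215,415,215,340)
E
python3 - <<'E'
from h import *
st()
t=shot('top');s=shot('side')
for n in HS: print(n,find(t,n,TB),find(s,n,SB))
print('hung',find(t,'rasp',(90,260,130,260)))
gx=np.array([482.0,-204.2])-12*np.array([np.cos(.13),np.sin(.13)])
show(pose(),above(*gx,.13+D,250))
E
```

```text
21.7 tcp [439.3  -2.9 345.8] [ 3.068 -0.105  1.279] grasp [444.7   1.4 292.4] F [-1.   0.7 -0.7] q [-0.06 -0.03  2.01  0.1   1.07  0.19] op 0.501
rasp None None
scraper (array([367.5, 260.1]), array([34.2,  8.3]), 87.7, array([ 485.1, -209.5,   72. ])) (array([300.6, 273.8]), array([12.3, 30.3]), 48.0, array([ 478. , -210.8,   72. ]))
burn (array([437.1, 254. ]), array([32.5, 11.1]), 87.0, array([ 503.9, -379.9,   72. ])) (array([365.7, 314.8]), array([11.4, 33. ]), 49.9, array([ 501.7, -383.6,   72. ]))
brush (array([406.6, 266.9]), array([64.5, 14.8]), 76.0, array([ 470.8, -304.1,   72. ])) (array([326.8, 302.1]), array([17.4, 58.5]), 40.6, array([ 464.2, -306.8,   72. ]))
hung (array([225.5, 202. ]), array([30.,  9.]), 90.0, array([622.2, 142.1,  72. ]))
 [-0.1961, 0.0818, 0.0815, 0.1535, 0.0053, -1.9946]
```

{"api": "drive_tool", "payload": {"targets": [-0.098,0.041,0.04,0.077,0.003,-1.0,0.5,-0.098,0.041,0.04,0.077,0.003,-1.0,0.5,-0.098,0.041,0.04,0.077,0.003,-1.0,0.5,-0.098,0.041,0.04,0.077,0.003,-1.0,0.5,-0.098,0.041,0.04,0.077,0.003,-1.0,0.5,-0.098,0.041,0.04,0.077,0.003,-1.0,0.5,-0.098,0.041,0.04,0.077,0.003,-1.0,0.5,-0.098,0.041,0.04,0.077,0.003,-1.0,0.5,-0.196,0.082,0.08,0.154,0.005,-1.995,0.5,-0.196,0.082,0.08,0.154,0.005,-1.995,0.5,-0.196,0.082,0.08,0.154,0.005,-1.995,0.5,-0.196,0.082,0.08,0.154,0.005,-1.995,0.5]}}

```text
clock: 22.78
eef_pos: [469.6, -208.3, 249.1]
tcp_rot: [3.1, -0.01, 2.71]
contact_force: [-1.1, 0.8, 0.7]
opening: 0.5
```

```bash
python3 - <<'E'
from h import *
st()
s=shot('side');print(find(s,'scraper',SB))
show(pose(),above(470,-206,.13+D,200))
E
```

```text
22.8 tcp [ 469.6 -208.3  249.1] [ 3.1  -0.01  2.71] grasp [ 470.  -206.   195.3] F [-1.1  0.8  0.7] q [-0.44  0.25  1.92  0.05  0.99 -1.61] op 0.5
(array([300.5, 273.7]), array([12.3, 30.4]), 47.3, array([ 477.9, -210.4,   72. ]))
 [-0.0009, -0.0013, 0.0499, 0.0442, 0.0011, -0.554]
```

{"api": "drive_tool", "payload": {"targets": [-0.001,-0.001,0.03,0.044,0,-0.554,0.5,-0.001,-0.001,0.05,0.044,0,-0.554,0.5,-0.001,-0.001,0.05,0.044,0,-0.554,0.5,-0.001,-0.001,0.05,0.044,0,-0.554,0.5,-0.001,-0.001,0.05,0.044,0,-0.554,0.5,-0.001,-0.001,0.05,0.044,0,-0.554,0.5,-0.001,-0.001,0.05,0.044,0,-0.554,0.5,-0.001,-0.001,0.05,0.044,0,-0.554,0.5]}}

```text
clock: 23.5
eef_pos: [470.7, -203.8, 202.5]
tcp_rot: [-3.141, 0.004, -3.024]
contact_force: [-0.8, 0.5, -0.1]
opening: 0.501
```

```bash
python3 - <<'E'
from h import *
st()
show(pose(),above(470,-206,.13+D,128))
E
```

```text
23.5 tcp [ 470.7 -203.8  202.5] [-3.141  0.004 -3.024] grasp [ 470.9 -203.8  148.6] F [-0.8  0.5 -0.1] q [-0.41  0.31  1.96  0.    0.87 -2.1 ] op 0.501
 [0.0012, -0.0021, 0.0745, -0.0003, 0.0038, -0.0128]
```

{"api": "drive_tool", "payload": {"targets": [0.001,-0.002,0.035,0,0.004,-0.013,0.5,0.001,-0.002,0.06,0,0.004,-0.013,0.5,0.001,-0.002,0.07,0,0.004,-0.013,0.5,0.001,-0.002,0.074,0,0.004,-0.013,0.5,0.001,-0.002,0.074,0,0.004,-0.013,0.5,0.001,-0.002,0.074,0,0.004,-0.013,0,0.001,-0.002,0.074,0,0.004,-0.013,0,0.001,-0.002,0.074,0,0.004,-0.013,0,0.001,-0.002,0.074,0,0.004,-0.013,0,0.001,-0.002,0.074,0,0.004,-0.013,0,0.001,-0.002,0.074,0,0.004,-0.013,0,0.001,-0.002,0.074,0,0.004,-0.013,0]}}

```text
clock: 24.5
eef_pos: [471.1, -206.8, 130.2]
tcp_rot: [-3.14, 0.002, -3.007]
contact_force: [-0.4, 0.2, 7.3]
opening: 0.258
```

{"api": "drive_tool", "payload": {"targets": [0,0,-0.01,0,0,0,0,0,0,-0.03,0,0,0,0,0,0,-0.06,0,0,0,0,0,0,-0.09,0,0,0,0,0,0,-0.12,0,0,0,0,0,0,-0.15,0,0,0,0,0,0,-0.18,0,0,0,0,0,0,-0.2,0,0,0,0,0,0,-0.2,0,0,0,0]}}

```text
clock: 25.25
eef_pos: [471.8, -206.9, 334.3]
tcp_rot: [-3.136, 0.007, -3.007]
contact_force: [1.8, -1.2, -0.5]
opening: 0.262
```

```bash
python3 - <<'E'
from h import *
st()
e=[-75.5,0,66]
a=pose();b=hang(1,e,0,0,85,half=1);print(b[0].round(1))
m=above(430,0,.05+D,360);show(a,m,'m')
m2=above(440,170,.03+D,350)[0],hang(1,e,half=1,pitch=-.3)[1];show(m,m2);show(m2,b)
s=shot('side');print(find(s,'scraper',(0,560,0,420)))
E
```

```text
25.2 tcp [ 471.8 -206.9  334.3] [-3.136  0.007 -3.007] grasp [ 472.2 -207.2  280.5] F [ 1.8 -1.2 -0.5] q [-0.42  0.15  1.84 -0.    1.15 -2.12] op 0.262
[507.9 204.2 256.2]
m [0.0135, 0.2105, -0.0268, -0.0049, 0.007, 0.0843]
 [-0.0185, 0.1693, 0.01, 0.0039, -0.3, 0.0258]
 [-0.0379, 0.0326, 0.1099, -0.0, -0.2, -0.0]
(array([162.3,  54.5]), array([142. , 122.5]), 76.3, array([ 952. , 1235.4,   72. ]))
```

{"api": "drive_tool", "payload": {"targets": [0.013,0.21,-0.027,0,0,0.084,0,0.013,0.21,-0.027,0,0,0.084,0,0.013,0.21,-0.027,0,0,0.084,0,0.013,0.21,-0.027,0,0,0.084,0,0.013,0.21,-0.027,0,0,0.084,0,0.013,0.21,-0.027,0,0,0.084,0,0.013,0.21,-0.027,0,0,0.084,0]}}

```text
clock: 25.88
eef_pos: [428.2, 2.1, 355.0]
tcp_rot: [-3.141, -0.001, -3.087]
contact_force: [0.5, -0.3, -1.0]
opening: 0.262
```

{"api": "drive_tool", "payload": {"targets": [-0.018,0.169,0,0,-0.3,0.026,0,-0.018,0.169,0,0,-0.3,0.026,0,-0.018,0.169,0,0,-0.3,0.026,0,-0.018,0.169,0,0,-0.3,0.026,0,-0.018,0.169,0,0,-0.3,0.026,0,-0.018,0.169,0,0,-0.3,0.026,0]}}

```text
clock: 26.38
eef_pos: [438.6, 171.0, 354.5]
tcp_rot: [3.14, 0.299, -3.114]
contact_force: [-0.4, -0.8, -2.0]
opening: 0.261
```

{"api": "drive_tool", "payload": {"targets": [-0.038,0.033,0.03,0,-0.2,0,0,-0.038,0.033,0.07,0,-0.2,0,0,-0.038,0.033,0.095,0,-0.2,0,0,-0.038,0.033,0.095,0,-0.2,0,0,-0.038,0.033,0.095,0,-0.2,0,0]}}

```text
clock: 26.8
eef_pos: [501.7, 202.1, 273.6]
tcp_rot: [-3.141, 0.494, -3.119]
contact_force: [0.7, 0.2, 0.1]
opening: 0.26
```

```bash
python3 - <<'E'
from h import *
st()
e=[-75.5,0,66];print(bpos(1,e))
a=pose();b=hang(1,e,0,0,80,half=1);show(a,b);show(b,hang(1,e,-3.5,0,21,half=1))
t=shot('top');s=shot('side');c=np.hstack
P=a[0]+a[1].apply(e);print(proj(t,P),proj(s,P))
for d,n in((t,'T'),(s,'S')):
    u,v=map(int,proj(d,P));cv2.imwrite('pics/_%s.png'%n,d['color'][v-30:v+30,u-30:u+30])
for d,f in((t,'T'),(s,'S')):
    print(find(d,'scraper',(90,260,100,300) if f=='T' else (150,300,60,260)))
E
```

```text
26.8 tcp [501.7 202.1 273.6] [-3.141  0.494 -3.119] grasp [527.2 202.6 226.2] F [0.7 0.2 0.1] q [ 0.49  0.12  2.11 -0.45  0.51 -0.76] op 0.26
[  7.4  -2.1 101.4]
 [0.0013, 0.002, 0.0231, -0.0016, -0.006, -0.0009]
 [-0.0133, 0.0, 0.0576, 0.0, 0.0, 0.0]
(np.float64(187.3214399419565), np.float64(191.63521076552604)) (np.float64(230.66133397218434), np.float64(122.00965521253721))
(array([189. , 215.5]), array([27., 10.]), 90.0, array([585.7, 230.9,  72. ]))
(array([201.3,  84.3]), array([51.7, 51.7]), 86.6, array([900. , 825.6,  72. ]))
```

{"api": "drive_tool", "payload": {"targets": [0.001,0.002,0.012,0,-0.006,0,0,0.001,0.002,0.023,0,-0.006,0,0,0.001,0.002,0.023,0,-0.006,0,0]}}

```text
clock: 27.15
eef_pos: [512.9, 206.3, 255.7]
tcp_rot: [3.138, 0.507, -3.119]
contact_force: [-0.4, 0.1, -1.1]
opening: 0.264
```

```bash
cat >> h.py <<'E'
def ring(k,e):
    """steel-coloured blob near modelled eye, top and side: offset of its centre from the model, px"""
    a=pose();P=a[0]+a[1].apply(e)
    for n in('top','side'):
        d=grab_frame(n);u,v=proj(d,P);h=cv2.cvtColor(d['color'],cv2.COLOR_BGR2HSV)
        m=cv2.inRange(h,(0,0,90),(180,70,255));k0=np.zeros_like(m);cv2.circle(k0,(int(u),int(v)),12,255,-1);m&=k0
        cs=[c for c in cv2.findContours(m,0,2)[0] if len(c)>5]
        c=max(cs,key=lambda c:cv2.minEnclosingCircle(c)[1]);(x,y),r=cv2.minEnclosingCircle(c);print(n,'ring-model px',round(x-u,1),round(y-v,1),'r',round(r,1))
E
python3 - <<'E'
from h import *
e=[-75.5,0,66];print(bpos(1,e));ring(1,e)
a=pose();show(a,hang(1,e,-3.5,0,21,half=1));show(a,hang(1,e,-0.5,0,45,half=1))
E
```

```text
[ 3.8  2.1 81.4]
top ring-model px 0.6 -2.1 r 9.5
side ring-model px -1.8 -0.5 r 8.6
 [-0.0102, -0.0024, 0.0601, 0.0027, 0.0063, -0.0012]
 [-0.0065, -0.0023, 0.0362, 0.0027, 0.0063, -0.0012]
```

```bash
python3 -c "
from h import *
look(1,[-75.5,0,66],'p1a.png')"
```

```text
(no output)
```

View pics/p1a.png

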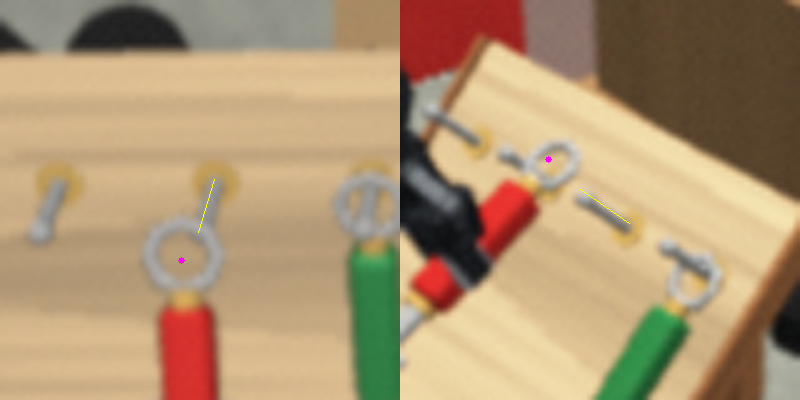

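{"api": "drive_tool", "payload": {"targets": [-0.005,-0.002,0.012,0,0.006,0,0,-0.006,-0.002,0.024,0,0.006,0,0,-0.0065,-0.002,0.036,0,0.006,0,0,-0.008,-0.002,0.048,0,0.006,0,0,-0.01,-0.002,0.06,0,0.006,0,0,-0.01,-0.002,0.06,0,0.006,0,0]}}

```text
clock: 27.85
eef_pos: [550.6, 205.9, 206.9]
tcp_rot: [3.139, 0.499, -3.118]
contact_force: [-0.5, -0.6, -1.8]
opening: 0.263
```

```bash
python3 - <<'E'
from h import *
st()
e=[-75.5,0,66];print(bpos(1,e))
E
```

```text
27.9 tcp [550.6 205.9 206.9] [ 3.139  0.499 -3.118] grasp [576.4 206.7 159.5] F [-0.5 -0.6 -1.8] q [ 0.44  0.29  2.08 -0.57  0.37 -0.66] op 0.263
[-4.8  0.8 19.9]
```

{"api": "drive_tool", "payload": {"targets": [0,0,0,0,0,0,0.45,0,0,0,0,0,0,0.45,0,0,0,0,0,0,0.45,0,0,0,0,0,0,0.45,0,0,-0.02,0,0,0,0.45,0,0,-0.05,0,0,0,0.45,0,0,-0.08,0,0,0,0.45,0,0,-0.12,0,0,0,0.45,0,0,-0.12,0,0,0,0.45,0,0,-0.12,0,0,0,0.45]}}

```text
clock: 28.68
eef_pos: [492.7, 204.9, 316.1]
tcp_rot: [3.135, 0.505, -3.119]
contact_force: [0.1, -0.0, -0.4]
opening: 0.445
```

```bash
python3 - <<'E'
from h import *
st()
t=shot('top');s=shot('side')
print('hung T',find(t,'scraper',(90,260,130,260)),find(t,'rasp',(90,260,130,260)))
print('hung S',find(s,'scraper',(190,300,110,260)),find(s,'rasp',(190,300,110,260)))
for n in('brush','burn'):print(n,find(t,n,TB),find(s,n,SB))
a=pose();m=above(430,0,.1+D,360);b=above(483.5,-302.5,.195+D,200);show(a,m);show(m,b)
E
```

```text
28.7 tcp [492.7 204.9 316.1] [ 3.135  0.505 -3.119] grasp [518.8 205.8 268.9] F [ 0.1 -0.  -0.4] q [ 0.5   0.04  2.08 -0.4   0.6  -0.81] op 0.445
hung T (array([196.1, 201.9]), array([30.8,  9.7]), 83.7, array([620.7, 215.4,  72. ])) (array([226.1, 202. ]), array([30.5,  8.8]), 85.6, array([622.3, 140.6,  72. ]))
hung S (array([234.6, 158.6]), array([ 8.5, 27.5]), 32.0, array([658.8, 278. ,  72. ])) (array([250.2, 168.7]), array([ 8.7, 28.5]), 32.5, array([660.6, 201.4,  72. ]))
brush (array([406.6, 266.9]), array([64.5, 15.3]), 76.0, array([ 470.8, -304.1,   72. ])) (array([326.8, 302. ]), array([17.2, 58.5]), 40.6, array([ 464.2, -306.6,   72. ]))
burn (array([437.5, 253.5]), array([11., 33.]), 0.0, array([ 505.1, -381. ,   72. ])) (array([366. , 315.2]), array([11.6, 33.2]), 52.1, array([ 501.2, -384.8,   72. ]))
 [0.0365, -0.2025, -0.0742, -0.0156, 0.5002, -0.0741]
 [-0.023, -0.3063, 0.16, 0.0, 0.0, -0.095]
```

{"api": "drive_tool", "payload": {"targets": [0.037,-0.202,-0.074,-0.016,0.5,-0.074,0.45,0.037,-0.202,-0.074,-0.016,0.5,-0.074,0.45,0.037,-0.202,-0.074,-0.016,0.5,-0.074,0.45,0.037,-0.202,-0.074,-0.016,0.5,-0.074,0.45,0.037,-0.202,-0.074,-0.016,0.5,-0.074,0.45,0.037,-0.202,-0.074,-0.016,0.5,-0.074,0.45,0.037,-0.202,-0.074,-0.016,0.5,-0.074,0.45,0.037,-0.202,-0.074,-0.016,0.5,-0.074,0.45]}}

```text
clock: 29.45
eef_pos: [429.8, -1.0, 358.5]
tcp_rot: [3.141, -0.002, -3.046]
contact_force: [-0.4, 0.8, -0.9]
opening: 0.452
```

{"api": "drive_tool", "payload": {"targets": [-0.023,-0.306,0.1,0,0,-0.095,0.5,-0.023,-0.306,0.1,0,0,-0.095,0.5,-0.023,-0.306,0.1,0,0,-0.095,0.5,-0.023,-0.306,0.1,0,0,-0.095,0.5,-0.023,-0.306,0.1,0,0,-0.095,0.5,-0.023,-0.306,0.1,0,0,-0.095,0.5,-0.023,-0.306,0.15,0,0,-0.095,0.5,-0.023,-0.306,0.15,0,0,-0.095,0.5,-0.023,-0.306,0.15,0,0,-0.095,0.5,-0.023,-0.306,0.15,0,0,-0.095,0.5,-0.023,-0.306,0.15,0,0,-0.095,0.5]}}

```text
clock: 30.37
eef_pos: [482.9, -300.6, 207.6]
tcp_rot: [3.138, -0.003, -2.947]
contact_force: [0.1, -0.0, -0.2]
opening: 0.497
```

```bash
python3 - <<'E'
from h import *
st()
t=shot('top');s=shot('side')
for n in('brush','burn'):print(n,find(t,n,TB),find(s,n,SB))
show(pose(),above(483.5,-302.5,.195+D,128))
E
```

```text
30.4 tcp [ 482.9 -300.6  207.6] [ 3.138e+00 -3.000e-03 -2.947e+00] grasp [ 482.7 -300.5  153.7] F [ 0.1 -0.  -0.2] q [-0.56  0.38  1.84  0.    0.93 -2.33] op 0.497
brush (array([401. , 244.5]), array([17., 10.]), 90.0, array([ 525.2, -292.5,   72. ])) (array([325.8, 302.1]), array([17.3, 56.4]), 38.7, array([ 462.4, -305.5,   72. ]))
burn None (array([365.4, 314.8]), array([11.3, 32.4]), 49.4, array([ 501.1, -383.3,   72. ]))
 [0.0005, -0.0021, 0.0817, 0.0007, -0.0003, 0.0007]
```

{"api": "drive_tool", "payload": {"targets": [0,-0.002,0.04,0,0,0,0.5,0,-0.002,0.065,0,0,0,0.5,0,-0.002,0.077,0,0,0,0.5,0,-0.002,0.081,0,0,0,0.5,0,-0.002,0.081,0,0,0,0.5,0,-0.002,0.081,0,0,0,0,0,-0.002,0.081,0,0,0,0,0,-0.002,0.081,0,0,0,0,0,-0.002,0.081,0,0,0,0,0,-0.002,0.081,0,0,0,0,0,-0.002,0.081,0,0,0,0,0,-0.002,0.081,0,0,0,0]}}

```text
clock: 31.47
eef_pos: [484.6, -304.0, 130.6]
tcp_rot: [-3.14, 0.002, -2.947]
contact_force: [0.2, 1.8, 7.3]
opening: 0.261
```

{"api": "drive_tool", "payload": {"targets": [0,0,-0.01,0,0,0,0,0,0,-0.03,0,0,0,0,0,0,-0.06,0,0,0,0,0,0,-0.09,0,0,0,0,0,0,-0.12,0,0,0,0,0,0,-0.15,0,0,0,0,0,0,-0.18,0,0,0,0,0,0,-0.2,0,0,0,0,0,0,-0.2,0,0,0,0]}}

```text
clock: 32.22
eef_pos: [485.0, -304.6, 334.9]
tcp_rot: [-3.136, 0.006, -2.947]
contact_force: [1.1, -1.1, -0.7]
opening: 0.26
```

```bash
python3 - <<'E'
from h import *
st()
e=[-78,0,66]
a=pose();b=hang(2,e,0,0,85,half=1);print(b[0].round(1))
m=above(430,0,.1+D,360);show(a,m,'m')
m2=np.array([430.,230,370]),hang(2,e,half=1,pitch=-.3)[1];show(m,m2);show(m2,b)
ring(2,e)
E
```

```text
32.2 tcp [ 485.  -304.6  334.9] [-3.136  0.006 -2.947] grasp [ 485.4 -304.8  281. ] F [ 1.1 -1.1 -0.7] q [-0.56  0.24  1.72 -0.    1.17 -2.33] op 0.26
[504.  276.1 255. ]
m [-0.0051, 0.3093, -0.0269, -0.0056, 0.0065, 0.0948]
 [-0.023, 0.2289, -0.01, 0.0114, -0.2999, 0.0754]
 [-0.0377, 0.0444, 0.132, -0.0, -0.2, -0.0]
top ring-model px 1.0 0.3 r 8.5
side ring-model px 1.2 -1.0 r 2.7
```

{"api": "drive_tool", "payload": {"targets": [-0.005,0.309,-0.027,0,0,0.095,0,-0.005,0.309,-0.027,0,0,0.095,0,-0.005,0.309,-0.027,0,0,0.095,0,-0.005,0.309,-0.027,0,0,0.095,0,-0.005,0.309,-0.027,0,0,0.095,0,-0.005,0.309,-0.027,0,0,0.095,0,-0.005,0.309,-0.027,0,0,0.095,0,-0.005,0.309,-0.027,0,0,0.095,0,-0.005,0.309,-0.027,0,0,0.095,0]}}

```text
clock: 33.07
eef_pos: [427.1, 3.6, 354.9]
tcp_rot: [3.14, -0.002, -3.038]
contact_force: [0.3, 0.4, -1.1]
opening: 0.262
```

{"api": "drive_tool", "payload": {"targets": [-0.023,0.229,-0.01,0.01,-0.3,0.075,0,-0.023,0.229,-0.01,0.01,-0.3,0.075,0,-0.023,0.229,-0.01,0.01,-0.3,0.075,0,-0.023,0.229,-0.01,0.01,-0.3,0.075,0,-0.023,0.229,-0.01,0.01,-0.3,0.075,0,-0.023,0.229,-0.01,0.01,-0.3,0.075,0,-0.023,0.229,-0.01,0.01,-0.3,0.075,0,-0.023,0.229,-0.01,0.01,-0.3,0.075,0]}}

```text
clock: 33.73
eef_pos: [428.3, 231.1, 364.4]
tcp_rot: [-3.141, 0.298, -3.115]
contact_force: [0.3, -0.8, -1.6]
opening: 0.261
```

{"api": "drive_tool", "payload": {"targets": [-0.038,0.044,0.04,0,-0.2,0,0,-0.038,0.044,0.08,0,-0.2,0,0,-0.038,0.044,0.115,0,-0.2,0,0,-0.038,0.044,0.127,0,-0.2,0,0,-0.038,0.044,0.127,0,-0.2,0,0,-0.038,0.044,0.127,0,-0.2,0,0]}}

```text
clock: 34.23
eef_pos: [501.1, 274.4, 253.9]
tcp_rot: [-3.14, 0.496, -3.118]
contact_force: [-0.8, 0.2, -0.9]
opening: 0.264
```

```bash
python3 - <<'E'
from h import *
st()
e=[-77,0,66];print(bpos(2,e));ring(2,e)
a=pose();show(a,hang(2,e,0,0,45,half=1));show(a,hang(2,e,-3.5,0,21,half=1))
t=shot('top');s=shot('side')
print('hung T',find(t,'scraper',(90,260,130,260)),find(t,'rasp',(90,260,130,260)),find(s,'burn',SB))
E
```

```text
34.2 tcp [501.1 274.4 253.9] [-3.14   0.496 -3.118] grasp [526.7 274.9 206.5] F [-0.8  0.2 -0.9] q [ 0.63  0.21  2.05 -0.56  0.54 -0.53] op 0.264
[-4.2 -1.8 86.3]
top ring-model px 1.4 -2.3 r 9.8
side ring-model px -2.5 -0.9 r 9.5
 [-0.0133, 0.0004, 0.041, 0.001, 0.0006, -0.0016]
 [-0.0166, 0.0004, 0.065, 0.001, 0.0006, -0.0016]
hung T (array([196. , 201.9]), array([30.7,  9.7]), 84.3, array([620.6, 215.5,  72. ])) (array([225.5, 202. ]), array([30.,  9.]), 90.0, array([622.2, 142.1,  72. ])) (array([366.1, 315.3]), array([11.8, 33.3]), 52.1, array([ 501.4, -385. ,   72. ]))
```

{"api": "drive_tool", "payload": {"targets": [-0.005,0,0.012,0,0,0,0,-0.01,0,0.026,0,0,0,0,-0.013,0,0.04,0,0,0,0,-0.015,0,0.053,0,0,0,0,-0.016,0,0.065,0,0,0,0,-0.016,0,0.065,0,0,0,0]}}

```text
clock: 34.93
eef_pos: [547.4, 277.5, 204.8]
tcp_rot: [3.141, 0.499, -3.118]
contact_force: [-0.2, -0.6, -1.6]
opening: 0.263
```

```bash
python3 - <<'E'
from h import *
st()
e=[-77,0,66];print(bpos(2,e))
E
```

```text
34.9 tcp [547.4 277.5 204.8] [ 3.141  0.499 -3.118] grasp [573.2 278.1 157.5] F [-0.2 -0.6 -1.6] q [ 0.58  0.34  2.01 -0.63  0.44 -0.49] op 0.263
[-5.8  0.3 19. ]
```

{"api": "drive_tool", "payload": {"targets": [0,0,0,0,0,0,0.45,0,0,0,0,0,0,0.45,0,0,0,0,0,0,0.45,0,0,0,0,0,0,0.45,0,0,-0.02,0,0,0,0.45,0,0,-0.05,0,0,0,0.45,0,0,-0.08,0,0,0,0.45,0,0,-0.12,0,0,0,0.45,0,0,-0.12,0,0,0,0.45,0,0,-0.12,0,0,0,0.45]}}

```text
clock: 35.77
eef_pos: [489.1, 277.0, 314.6]
tcp_rot: [3.136, 0.504, -3.119]
contact_force: [0.2, -0.3, -0.5]
opening: 0.455
```

```bash
python3 - <<'E'
from h import *
st()
t=shot('top');s=shot('side')
for n in('brush','scraper','rasp'):print('hung T',n,find(t,n,(90,260,130,260)),find(s,n,(190,300,110,260)))
print(find(t,'burn',TB),find(s,'burn',SB))
a=pose();m=above(430,0,.1+D,360);b=above(492,-381.2,.018+D,200);show(a,m);show(m,b)
o=np.hstack([cv2.resize(t['color'][120:280,90:270],(400,356),interpolation=2),cv2.resize(t['color'][200:320,330:465],(400,356),interpolation=2)])
cv2.imwrite('pics/v13.png',o)
E
```

```text
35.8 tcp [489.1 277.  314.6] [ 3.136  0.504 -3.119] grasp [515.1 277.9 267.4] F [ 0.2 -0.3 -0.5] q [ 0.65  0.1   2.02 -0.47  0.65 -0.62] op 0.455
hung T brush (array([183., 190.]), array([120., 152.]), 90.0, array([650.7, 250. ,  72. ])) (array([239., 169.]), array([118.,  98.]), 90.0, array([633.3, 222.4,  72. ]))
hung T scraper (array([196. , 201.9]), array([30.7,  9.7]), 84.3, array([620.6, 215.5,  72. ])) (array([234.7, 158.6]), array([ 8.4, 27.4]), 31.0, array([658.8, 277.6,  72. ]))
hung T rasp (array([225.5, 202. ]), array([30.,  9.]), 90.0, array([622.2, 142.1,  72. ])) (array([250.4, 168.8]), array([ 8.6, 28.5]), 31.4, array([660.6, 200.5,  72. ]))
(array([437., 254.]), array([32.6, 11. ]), 85.6, array([ 503.7, -379.7,   72. ])) (array([365.8, 314.8]), array([11.5, 33.2]), 50.2, array([ 501.8, -383.9,   72. ]))
 [0.0342, -0.2746, -0.0744, -0.0171, 0.5, -0.0741]
 [-0.0236, -0.3855, 0.16, -0.0, -0.0, 0.082]
```

View pics/v13.png

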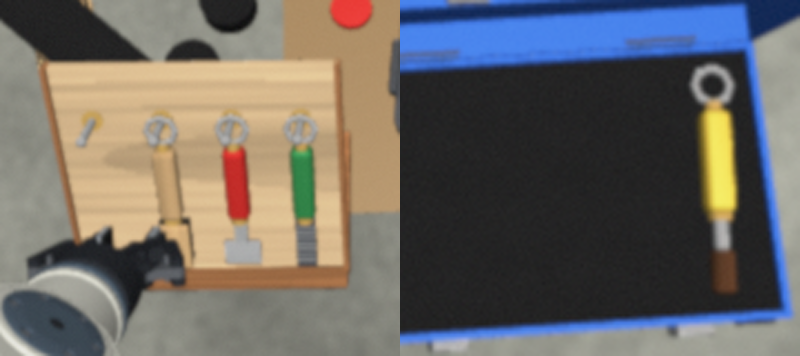

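{"api": "drive_tool", "payload": {"targets": [0.034,-0.275,-0.074,-0.017,0.5,-0.074,0.45,0.034,-0.275,-0.074,-0.017,0.5,-0.074,0.45,0.034,-0.275,-0.074,-0.017,0.5,-0.074,0.45,0.034,-0.275,-0.074,-0.017,0.5,-0.074,0.45,0.034,-0.275,-0.074,-0.017,0.5,-0.074,0.45,0.034,-0.275,-0.074,-0.017,0.5,-0.074,0.45,0.034,-0.275,-0.074,-0.017,0.5,-0.074,0.45,0.034,-0.275,-0.074,-0.017,0.5,-0.074,0.45,0.034,-0.275,-0.074,-0.017,0.5,-0.074,0.45]}}

```text
clock: 36.62
eef_pos: [429.8, -4.0, 359.1]
tcp_rot: [-3.14, -0.002, -3.046]
contact_force: [-0.1, -0.0, 1.4]
opening: 0.447
```

{"api": "drive_tool", "payload": {"targets": [-0.024,-0.385,0.08,0,0,0.082,0.45,-0.024,-0.385,0.08,0,0,0.082,0.45,-0.024,-0.385,0.08,0,0,0.082,0.45,-0.024,-0.385,0.08,0,0,0.082,0.45,-0.024,-0.385,0.08,0,0,0.082,0.45,-0.024,-0.385,0.08,0,0,0.082,0.45,-0.024,-0.385,0.08,0,0,0.082,0.45,-0.024,-0.385,0.15,0,0,0.082,0.45,-0.024,-0.385,0.15,0,0,0.082,0.45,-0.024,-0.385,0.15,0,0,0.082,0.45,-0.024,-0.385,0.15,0,0,0.082,0.45,-0.024,-0.385,0.15,0,0,0.082,0.45]}}

```text
clock: 37.62
eef_pos: [491.6, -381.7, 205.3]
tcp_rot: [3.138, -0.005, -3.126]
contact_force: [-0.8, 0.4, 0.0]
opening: 0.45
```

```bash
python3 - <<'E'
from h import *
st()
s=shot('side');print(find(s,'burn',SB))
show(pose(),above(492,-381,.018+D,128))
E
```

```text
37.6 tcp [ 491.6 -381.7  205.3] [ 3.138 -0.005 -3.126] grasp [ 491.3 -381.5  151.4] F [-0.8  0.4  0. ] q [-0.66  0.46  1.72 -0.    0.97 -2.25] op 0.45
(array([365.7, 315.3]), array([11. , 32.8]), 53.1, array([ 500.7, -384.6,   72. ]))
 [-0.0003, -0.0005, 0.0793, 0.0028, -0.0039, -0.0019]
```

{"api": "drive_tool", "payload": {"targets": [0,0,0.04,0,0,0,0.45,0,0,0.063,0,0,0,0.45,0,0,0.075,0,0,0,0.45,0,0,0.0785,0,0,0,0.45,0,0,0.0785,0,0,0,0.45,0,0,0.0785,0,0,0,0,0,0,0.0785,0,0,0,0,0,0,0.0785,0,0,0,0,0,0,0.0785,0,0,0,0,0,0,0.0785,0,0,0,0,0,0,0.0785,0,0,0,0,0,0,0.0785,0,0,0,0]}}

```text
clock: 38.67
eef_pos: [493.6, -381.6, 133.5]
tcp_rot: [-3.14, 0.002, -3.124]
contact_force: [-0.9, 1.3, 7.6]
opening: 0.26
```

{"api": "drive_tool", "payload": {"targets": [0,0,-0.01,0,0,0,0,0,0,-0.03,0,0,0,0,0,0,-0.06,0,0,0,0,0,0,-0.09,0,0,0,0,0,0,-0.12,0,0,0,0,0,0,-0.15,0,0,0,0,0,0,-0.18,0,0,0,0,0,0,-0.2,0,0,0,0,0,0,-0.2,0,0,0,0]}}

```text
clock: 39.42
eef_pos: [494.0, -382.2, 337.9]
tcp_rot: [-3.136, 0.007, -3.124]
contact_force: [0.8, -1.2, -0.0]
opening: 0.258
```

```bash
python3 - <<'E'
from h import *
st()
e=[-76,0,66]
a=pose();b=hang(3,e,0,0,85,half=1);print(b[0].round(1))
m=above(430,-50,.05+D,360);show(a,m,'m')
m2=np.array([420.,280,370]),hang(3,e,half=1,pitch=-.3)[1];show(m,m2);show(m2,b)
ring(3,e)
E
```

```text
39.4 tcp [ 494.  -382.2  337.9] [-3.136  0.007 -3.124] grasp [ 494.4 -382.5  284. ] F [ 0.8 -1.2 -0. ] q [-0.66  0.32  1.6  -0.    1.21 -2.25] op 0.258
[504.  348.2 256. ]
m [0.0581, 0.3331, -0.0244, -0.0061, 0.0065, -0.0326]
 [-0.0065, 0.3301, -0.01, 0.0039, -0.3, 0.0258]
 [-0.0481, 0.0661, 0.1342, -0.0, -0.2, -0.0]
top ring-model px -0.7 0.5 r 11.8
side ring-model px 7.9 -6.0 r 6.1
```

{"api": "drive_tool", "payload": {"targets": [0.058,0.333,-0.024,0,0,-0.033,0,0.058,0.333,-0.024,0,0,-0.033,0,0.058,0.333,-0.024,0,0,-0.033,0,0.058,0.333,-0.024,0,0,-0.033,0,0.058,0.333,-0.024,0,0,-0.033,0,0.058,0.333,-0.024,0,0,-0.033,0,0.058,0.333,-0.024,0,0,-0.033,0,0.058,0.333,-0.024,0,0,-0.033,0,0.058,0.333,-0.024,0,0,-0.033,0,0.058,0.333,-0.024,0,0,-0.033,0]}}

```text
clock: 40.35
eef_pos: [427.8, -47.0, 354.6]
tcp_rot: [3.141, -0.002, -3.087]
contact_force: [0.8, -0.6, -1.0]
opening: 0.261
```

{"api": "drive_tool", "payload": {"targets": [-0.006,0.33,-0.01,0.004,-0.3,0.026,0,-0.006,0.33,-0.01,0.004,-0.3,0.026,0,-0.006,0.33,-0.01,0.004,-0.3,0.026,0,-0.006,0.33,-0.01,0.004,-0.3,0.026,0,-0.006,0.33,-0.01,0.004,-0.3,0.026,0,-0.006,0.33,-0.01,0.004,-0.3,0.026,0,-0.006,0.33,-0.01,0.004,-0.3,0.026,0,-0.006,0.33,-0.01,0.004,-0.3,0.026,0,-0.006,0.33,-0.01,0.004,-0.3,0.026,0,-0.006,0.33,-0.01,0.004,-0.3,0.026,0]}}

```text
clock: 41.18
eef_pos: [418.5, 281.7, 364.0]
tcp_rot: [-3.139, 0.298, -3.114]
contact_force: [-1.1, -1.1, -1.5]
opening: 0.26
```

{"api": "drive_tool", "payload": {"targets": [-0.048,0.066,0.04,0,-0.2,0,0,-0.048,0.066,0.08,0,-0.2,0,0,-0.048,0.066,0.11,0,-0.2,0,0,-0.048,0.066,0.12,0,-0.2,0,0,-0.048,0.066,0.12,0,-0.2,0,0,-0.048,0.066,0.12,0,-0.2,0,0]}}

```text
clock: 41.68
eef_pos: [498.1, 346.1, 262.5]
tcp_rot: [-3.136, 0.496, -3.117]
contact_force: [-0.0, 0.0, -0.3]
opening: 0.259
```

```bash
python3 - <<'E'
from h import *
st()
e=[-74.5,0,70];print(bpos(3,e));ring(3,e)
a=pose();show(a,hang(3,e,0,0,80,half=1));show(a,hang(3,e,0,0,45,half=1));show(a,hang(3,e,-3.5,0,21,half=1))
look(3,e,'p3a.png')
E
```

```text
41.7 tcp [498.1 346.1 262.5] [-3.136  0.496 -3.117] grasp [523.8 346.5 215.1] F [-0.   0.  -0.3] q [ 0.75  0.26  1.96 -0.58  0.63 -0.43] op 0.259
[-2.5 -2.2 90.2]
top ring-model px -0.9 -0.1 r 11.7
side ring-model px 3.5 4.5 r 8.7
 [-0.0032, 0.0007, 0.012, -0.0012, 0.0001, -0.001]
 [-0.013, 0.0008, 0.0456, -0.0012, 0.0001, -0.001]
 [-0.0164, 0.0008, 0.0696, -0.0012, 0.0001, -0.001]
```

View pics/p3a.png

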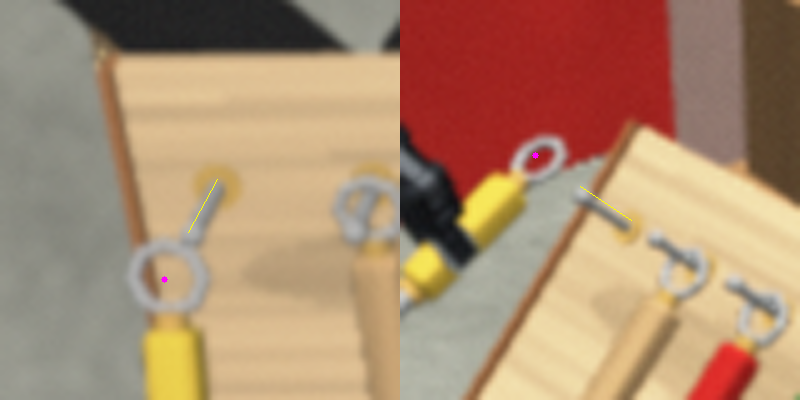

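{"api": "drive_tool", "payload": {"targets": [-0.005,0.001,0.015,0,0,0,0,-0.009,0.001,0.03,0,0,0,0,-0.013,0.001,0.045,0,0,0,0,-0.015,0.001,0.057,0,0,0,0,-0.016,0.001,0.069,0,0,0,0,-0.016,0.001,0.069,0,0,0,0]}}

```text
clock: 42.38
eef_pos: [545.3, 350.2, 210.8]
tcp_rot: [-3.14, 0.499, -3.117]
contact_force: [-0.4, -0.8, -1.6]
opening: 0.256
```

```bash
python3 - <<'E'
from h import *
st()
e=[-74.5,0,69];print(bpos(3,e))
E
```

```text
42.4 tcp [545.3 350.2 210.8] [-3.14   0.499 -3.117] grasp [571.1 350.8 163.5] F [-0.4 -0.8 -1.6] q [ 0.69  0.38  1.92 -0.63  0.53 -0.4 ] op 0.256
[-5.1  1.  21.3]
```

{"api": "drive_tool", "payload": {"targets": [0,0,0,0,0,0,0.45,0,0,0,0,0,0,0.45,0,0,0,0,0,0,0.45,0,0,0,0,0,0,0.45,0,0,-0.02,0,0,0,0.45,0,0,-0.05,0,0,0,0.45,0,0,-0.08,0,0,0,0.45,0,0,-0.12,0,0,0,0.45,0,0,-0.12,0,0,0,0.45,0,0,-0.12,0,0,0,0.45]}}

```text
clock: 43.22
eef_pos: [487.3, 350.4, 320.3]
tcp_rot: [3.138, 0.504, -3.118]
contact_force: [0.2, 0.3, -1.3]
opening: 0.448
```

```bash
python3 - <<'E'
from h import *
st()
t=shot('top');s=shot('side')
for n in('burn','scraper','rasp'):print('hung',n,find(t,n,(60,260,130,260)),find(s,n,(170,300,110,260)))
a=pose();H=[D,0,CY+D/2]
m=tcp([430,40,360],[D,0,2.4]);b=tcp(handle(1.55)+[0,0,85],H);print(handle(1.55));show(a,m);show(m,b);show(b,tcp(handle(1.55)+[0,0,4],H))
o=np.hstack([cv2.resize(t['color'][120:280,70:250],(400,356),interpolation=2),cv2.resize(s['color'][90:268,160:360],(400,356),interpolation=2)])
cv2.imwrite('pics/v15.png',o)
E
```

```text
43.2 tcp [487.3 350.4 320.3] [ 3.138  0.504 -3.118] grasp [513.3 351.2 273.1] F [ 0.2  0.3 -1.3] q [ 0.77  0.17  1.92 -0.51  0.73 -0.5 ] op 0.448
hung burn (array([132. , 190.5]), array([3., 8.]), 90.0, array([646.3, 377.6,  72. ])) (array([204.3, 138.9]), array([ 5.8, 25.7]), 29.7, array([654.8, 442.1,  72. ]))
hung scraper (array([196.1, 201.9]), array([30.8,  9.7]), 83.7, array([620.7, 215.4,  72. ])) (array([234.6, 158.6]), array([ 8.5, 27.5]), 32.0, array([658.8, 278. ,  72. ]))
hung rasp (array([225.5, 202. ]), array([30.,  9.]), 90.0, array([622.2, 142.1,  72. ])) (array([250.2, 168.7]), array([ 8.7, 28.5]), 32.5, array([660.6, 201.4,  72. ]))
[ 659.86094679 -234.63288256  261.4955701 ]
 [0.0105, -0.3079, -0.1159, 0.1914, 0.4751, 0.75]
 [-0.355, -0.0472, 0.0135, 0.0, -0.0, 0.7422]
 [-0.0, -0.0, 0.081, 0.0, 0.0, 0.0]
```

View pics/v15.png

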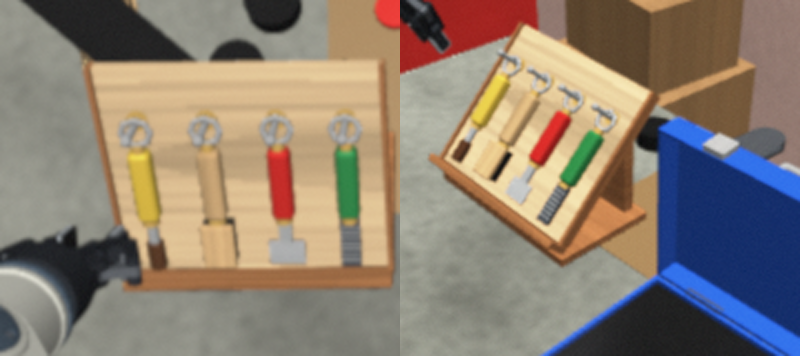

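{"api": "drive_tool", "payload": {"targets": [0.005,-0.154,-0.1,0.096,0.238,0.375,0.3,0.005,-0.154,-0.1,0.096,0.238,0.375,0.3,0.005,-0.154,-0.1,0.096,0.238,0.375,0.3,0.005,-0.154,-0.1,0.096,0.238,0.375,0.3,0.01,-0.308,-0.116,0.191,0.475,0.75,0.3,0.01,-0.308,-0.116,0.191,0.475,0.75,0.3,0.01,-0.308,-0.116,0.191,0.475,0.75,0.3,0.01,-0.308,-0.116,0.191,0.475,0.75,0.3,0.01,-0.308,-0.116,0.191,0.475,0.75,0.3,0.01,-0.308,-0.116,0.191,0.475,0.75,0.3,0.01,-0.308,-0.116,0.191,0.475,0.75,0.3,0.01,-0.308,-0.116,0.191,0.475,0.75,0.3]}}

```text
clock: 44.32
eef_pos: [430.5, 41.0, 413.4]
tcp_rot: [-3.141, -0.001, 2.401]
contact_force: [-0.9, -0.8, -0.5]
opening: 0.297
```

{"api": "drive_tool", "payload": {"targets": [-0.355,-0.047,0,0,0,0.742,0.3,-0.355,-0.047,0,0,0,0.742,0.3,-0.355,-0.047,0,0,0,0.742,0.3,-0.355,-0.047,0,0,0,0.742,0.3,-0.355,-0.047,0,0,0,0.742,0.3,-0.355,-0.047,0,0,0,0.742,0.3,-0.355,-0.047,0,0,0,0.742,0.3,-0.355,-0.047,0,0,0,0.742,0.3,-0.355,-0.047,0,0,0,0.742,0.3,-0.355,-0.047,0,0,0,0.742,0.3,-0.355,-0.047,0,0,0,0.742,0.3,-0.355,-0.047,0,0,0,0.742,0.3]}}

```text
clock: 45.32
eef_pos: [660.8, -232.2, 413.4]
tcp_rot: [-3.14, -0.001, 1.66]
contact_force: [0.3, 0.7, 0.6]
opening: 0.298
```

```bash
python3 - <<'E'
from h import *
st();H=[D,0,CY+D/2]
show(pose(),tcp([659.5,-235,350],H));show(pose(),tcp([659.5,-235,267],H))
E
```

```text
45.3 tcp [ 660.8 -232.2  413.4] [-3.14e+00 -1.00e-03  1.66e+00] grasp [ 660.8 -232.1  359.5] F [0.3 0.7 0.6] q [-0.34  0.4   1.32  0.    1.42 -0.43] op 0.298
 [-0.0027, -0.0016, 0.0095, -0.0014, -0.001, 0.0025]
 [-0.0028, -0.0015, 0.0925, -0.0014, -0.001, 0.0025]
```

{"api": "drive_tool", "payload": {"targets": [-0.003,-0.001,0.03,0,0,0,0.3,-0.003,-0.001,0.06,0,0,0,0.3,-0.003,-0.001,0.085,0,0,0,0.3,-0.003,-0.001,0.093,0,0,0,0.3,-0.003,-0.001,0.093,0,0,0,0.3,-0.003,-0.001,0.093,0,0,0,0,-0.003,-0.001,0.093,0,0,0,0,-0.003,-0.001,0.093,0,0,0,0,-0.003,-0.001,0.093,0,0,0,0,-0.003,-0.001,0.093,0,0,0,0], "force": 60}}

```text
clock: 46.15
eef_pos: [660.1, -236.2, 322.5]
tcp_rot: [3.14, -0.001, 1.658]
contact_force: [-0.3, 7.0, 5.8]
opening: 0.089
```

{"api": "drive_tool", "payload": {"targets": [0,-0.005,-0.002,0,0,0,0,0,-0.01,-0.0032,0,0,0,0,0,-0.0205,-0.006,0,0,0,0,0,-0.0308,-0.0082,0,0,0,0,0,-0.0519,-0.011,0,0,0,0,0,-0.0732,-0.0117,0,0,0,0,0,-0.0945,-0.0103,0,0,0,0,0,-0.1155,-0.0068,0,0,0,0,0,-0.1361,-0.0012,0,0,0,0,0,-0.156,0.0065,0,0,0,0,0,-0.156,0.0065,0,0,0,0,0,-0.156,0.0065,0,0,0,0]}}

```text
clock: 47.15
eef_pos: [501.5, -249.7, 315.6]
tcp_rot: [-3.138, -0.003, 1.657]
contact_force: [-12.0, 9.9, 14.4]
opening: 0.086
```

```bash
python3 - <<'E'
from h import *
st();H=[D,0,CY+D/2]
for th in (.8,.7,.6,.5,.4,.3,.2,.1,.05,0):show(pose(),tcp(handle(th),H),th)
E
```

```text
47.1 tcp [ 501.5 -249.7  315.6] [-3.138e+00 -3.000e-03  1.657e+00] grasp [ 501.3 -249.5  261.7] F [-12.    9.9  14.4] q [-0.46  0.24  1.76  0.    1.14 -0.55] op 0.086
0.8 [0.0012, 0.003, 0.0066, -0.004, -0.0032, -0.0005]
0.7 [0.0012, -0.016, 0.0163, -0.004, -0.0032, -0.0005]
0.6 [0.0011, -0.034, 0.0278, -0.004, -0.0032, -0.0005]
0.5 [0.0011, -0.0507, 0.0411, -0.004, -0.0032, -0.0005]
0.4 [0.001, -0.066, 0.0559, -0.004, -0.0032, -0.0005]
0.3 [0.001, -0.0797, 0.0722, -0.004, -0.0032, -0.0005]
0.2 [0.0009, -0.0917, 0.0898, -0.004, -0.0032, -0.0005]
0.1 [0.0008, -0.102, 0.1085, -0.004, -0.0032, -0.0005]
0.05 [0.0008, -0.1064, 0.1182, -0.004, -0.0032, -0.0005]
0 [0.0008, -0.1103, 0.1281, -0.004, -0.0032, -0.0005]
```

{"api": "drive_tool", "payload": {"targets": [0,-0.006,0.005,0,0,0,0,0,-0.016,0.012,0,0,0,0,0,-0.025,0.018,0,0,0,0,0,-0.034,0.0235,0,0,0,0,0,-0.0425,0.03,0,0,0,0,0,-0.0507,0.037,0,0,0,0,0,-0.0585,0.044,0,0,0,0,0,-0.066,0.0515,0,0,0,0,0,-0.073,0.0595,0,0,0,0,0,-0.0797,0.068,0,0,0,0,0,-0.0797,0.068,0,0,0,0]}}

```text
clock: 48.07
eef_pos: [421.1, -256.6, 245.3]
tcp_rot: [-3.135, -0.004, 1.658]
contact_force: [-10.2, 2.7, 0.9]
opening: 0.085
```

```bash
python3 - <<'E'
from h import *
st();H=[D,0,CY+D/2]
for th in (.3,.2,.1,.05,0):show(pose(),tcp(handle(th)+[0,0,4],H),th)
E
```

```text
48.1 tcp [ 421.1 -256.6  245.3] [-3.135 -0.004  1.658] grasp [ 420.7 -256.5  191.4] F [-10.2   2.7   0.9] q [-0.55  0.22  1.96 -0.    0.96 -0.64] op 0.085
0.3 [0.0012, 0.0007, -0.0024, -0.0068, -0.0036, -0.0]
0.2 [0.0011, -0.0113, 0.0152, -0.0068, -0.0036, -0.0]
0.1 [0.001, -0.0214, 0.034, -0.0068, -0.0036, -0.0]
0.05 [0.001, -0.0258, 0.0437, -0.0068, -0.0036, -0.0]
0 [0.001, -0.0297, 0.0536, -0.0068, -0.0036, -0.0]
```

{"api": "drive_tool", "payload": {"targets": [0,-0.005,0.007,0,0,0,0,0,-0.011,0.0152,0,0,0,0,0,-0.0165,0.0245,0,0,0,0,0,-0.0214,0.034,0,0,0,0,0,-0.0237,0.039,0,0,0,0,0,-0.0258,0.0437,0,0,0,0,0,-0.0278,0.0486,0,0,0,0,0,-0.0297,0.0536,0,0,0,0,0,-0.0297,0.0545,0,0,0,0,0,-0.0297,0.0545,0,0,0,0]}}

```text
clock: 48.9
eef_pos: [394.2, -259.0, 193.7]
tcp_rot: [-3.139, -0.004, 1.657]
contact_force: [-8.9, 13.9, 27.5]
opening: 0.085
```

```bash
python3 -c "
from h import *
st()"
```

```text
48.9 tcp [ 394.2 -259.   193.7] [-3.139 -0.004  1.657] grasp [ 394.1 -258.8  139.8] F [-8.9 13.9 27.5] q [-0.59  0.27  2.05  0.    0.83 -0.67] op 0.085
```

{"api": "drive_tool", "payload": {"targets": [0,0,0.001,0,0,0,0,0,0,0.001,0,0,0,0.4,0,0,0,0,0,0,0.4,0,0,0,0,0,0,0.4,0,0,0,0,0,0,0.4,0,0,-0.03,0,0,0,0.4,0,0,-0.07,0,0,0,0.4,0,0,-0.11,0,0,0,0.4,0,0,-0.15,0,0,0,0.4,0,0,-0.15,0,0,0,0.4]}}

```text
clock: 49.73
eef_pos: [397.9, -262.4, 349.7]
tcp_rot: [3.133, 0.007, 1.658]
contact_force: [1.7, 0.0, 0.3]
opening: 0.396
```

{"api": "drive_tool", "payload": {"targets": [0.15,-0.03,0,0,0,0,0.4,0.15,-0.03,0,0,0,0,0.4,0.15,-0.03,0,0,0,0,0.4,0.15,-0.03,0,0,0,0,0.4,0.28,-0.03,0,0,0,0,0.4,0.28,-0.03,0,0,0,0,0.4,0.28,-0.03,0,0,0,0,0.4,0.28,-0.03,0,0,0,0,0.4,0.28,-0.03,0,0,0,0,0.4,0.28,-0.03,0,0,0,0,0.4]}}

```text
clock: 50.57
eef_pos: [341.3, 15.7, 342.3]
tcp_rot: [3.142, 0.001, 1.66]
contact_force: [0.2, -0.1, 0.7]
opening: 0.399
```

```bash
python3 - <<'E'
from h import *
st();t=shot('top','tf.png');s=shot('side','sf.png')
for n,d,b in(('top',t,(355,480,200,330)),('side',s,(280,420,215,385))):
    o=cv2.imread(f'pics/{n}0.png')[b[2]:b[3],b[0]:b[1]];c=d['color'][b[2]:b[3],b[0]:b[1]]
    print(n,'mean abs diff to start',np.abs(o.astype(int)-c).mean().round(2),'frac>40',(np.abs(o.astype(int)-c).max(2)>40).mean().round(4))
cv2.imwrite('pics/f16.png',np.hstack([cv2.resize(t['color'],(400,300)),cv2.resize(s['color'],(400,300))]))
E
```

```text
50.6 tcp [341.3  15.7 342.3] [3.142e+00 1.000e-03 1.660e+00] grasp [341.3  15.7 288.4] F [ 0.2 -0.1  0.7] q [ 0.04 -0.17  2.13 -0.    1.18 -0.05] op 0.399
top mean abs diff to start 3.31 frac>40 0.0
side mean abs diff to start 4.24 frac>40 0.0
```

View pics/f16.png

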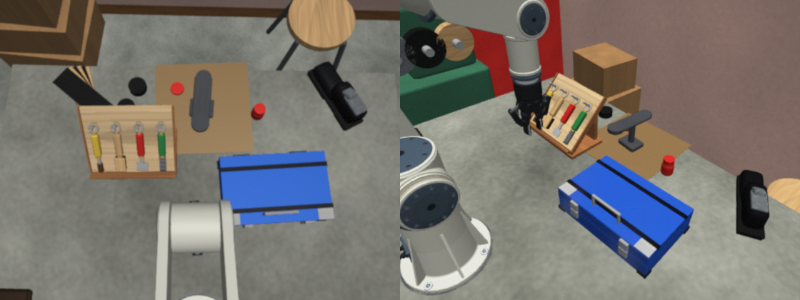

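```bash
python3 -c "
from h import *
print(sign_off())"
```

```text
the job is handed in; nothing more can be done
None
```

The job is done and handed in, at about 51 s of the 210 s allowed.

- **Lid test:** I lifted the lid to about 1.03 rad (59 degrees) and let go for roughly 2.5 s. The side picture showed it holding by itself. I then swung it back to about 1.54 rad, worked out from the handle's position, and let go there.
- **Tools:** Four tools lay in the case. I hung the rasp on peg 0, the scraper on peg 1, the brush on peg 2 and the burnisher on peg 3. No tool was dropped or had to be picked up again.
- **Rasp detour:** The rasp was meant for peg 3, but the wrist reached a joint limit there, so I used peg 0. The others I gripped half a turn round. All four went on with the gripper tilted less than the board.
- **Closing:** I lowered the lid by its handle at no more than about 1.2 rad/s commanded, until it pressed back with about 27 N, then let go.

**Last checks:**
- All four eyes were seen on their own pegs.
- The case matched the starting pictures, with no pixel changed by more than 40 grey levels in the areas compared, so the lid reads as shut.
- The glue jar and the last look unmoved by eye; I did not measure them.
- The cameras put heights about 4 mm below the given dimensions throughout. This did not matter, because pegs and eyes were shifted alike.

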